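Find the tin with the steel burr

TASK

The coffee mill's steel burr is closed in one of two identical tins, a light plastic one in the other: push their tray fully home into its dock, then lift the left tin clear of the tray to feel its weight, set it back in its own pocket and let go, and then lift the right one. Finish while holding the heavier tin in the gripper, upright and still, over the middle of the stack of small plates, about a hand's breadth above it, with the lighter tin standing in its own pocket. Keep both tins upright throughout, the tray home, and leave the cup, mug and salt shaker alone.

Things in the scene. Friction and masses are not known exactly. Their poses are not given: they have to be found in the camera images.
- dock: Fixed brown wooden dock, no floor: back stop and two side rails, 22 mm high. Origin on the worktop where the tray's centre is when fully home; x = the way the tray slides in, y left, z up. Rails x -55 to +55 mm, inner faces y +-108 (3 mm play each side), lips reach in to y +-100, 3 mm above the tray; stop's face x = +55.
- tray: Loose light-wood tray, 110 (x) x 210 (y) x 14 mm, 0.2 kg, on the worktop, 45-85 mm short of home. Origin mid-underside, axes as the dock's; home when it meets the dock's origin. Front board x -65 to -55, 130 wide, 36 high: push its middle along +x, 4-8 N. Round pockets 62 wide, 8 deep at x 0, y +55 (left) and -55 (right) mm, floor 6 mm above the underside.
- left_tin: Left tin (tray's +y pocket): plain round steel tin with a fixed brown wooden lid, 56 mm across, 80 mm high, straight sides. Origin at the centre of its underside, z up; 6 mm above the worktop when seated. With contents one tin weighs 0.16-0.21 kg, the other 0.35-0.50 kg; which one varies and cannot be seen.
- right_tin: The right tin (tray's -y pocket): identical to the left one in looks and size; origin at the centre of its underside.
- plates: Fixed stack of small green-grey plates, about 196 mm across and 50 mm high. Origin at the centre of its underside on the worktop.
- espresso_cup: Small brown stoneware cup, 67 x 94 x 58 mm, a bystander. Origin about the middle of its underside.
- mug: Dark and pale-green mug with a handle, 82 x 117 x 94 mm, a bystander. Origin about the middle of its underside.
- salt_shaker: Salt shaker, 44 mm across and 90 mm high, a bystander. Origin at the centre of its underside.
Things that resemble listed ones, but are neither listed nor needed, are in the scene too. What is shaped like the left_tin but orange or pink is not meant.

How it is judged:
By the outcome, as a careful person would: the job done as asked, in the order asked, and still so for the second after the job is handed in, while the arm keeps its last pose, push and grip.
It also fails if it takes over 72 s, if anything falls off the work surface, if the arm or the gripper's body presses on something with over 40 N, if the wrist force passes 120 N, or if a joint passes its speed limit or range.

ROBOT

A 6-joint arm with a two-finger parallel gripper is mounted at the origin on a cart in front of the work surface, level with it; the furniture and walls round the work are solid. World frame = base frame: x ahead of the robot, y to its left, z up, the work surface at z = 0. Lengths are in m, angles in rad, forces in N, time in s.
With the tool pointing down it reaches from about 0.425 to 0.95 m from the base axis. Payload 3.5 kg.
Tool frame: the origin (TCP) lies on the mounting face of the last link; the fingertips stand 173 mm ahead of it and the grasp point (between the pads) lies 155 mm ahead of it; z points along the fingers, x is the direction in which the jaws open and shut, and the axes are right-handed (so a half turn about z gives the same grasp; the last joint's range is limited). The gripper opens to 85 mm and grips with 20 to 120 N. Pads are 22 mm wide; open, the fingers measure 114 mm over their backs; the gripper's body (76 mm by 85 mm) begins 54 mm behind the grasp point. The pads swing forward as they close: fully open they stand 13 mm farther back than shut.
Start: joints at [1.165, 0.286, 1.577, -0, 1.279, -0.15], TCP at [0.171, 0.653, 0.405] pointing down, gripper open.
Joint ranges: [-2.77, 2.77], [-0.9, 2.22], [0.21, 2.48], [-1.53, 4.67], [0.24, 2.81], [-2.84, 2.84]. Speed limits (rad/s): [2.79, 2.79, 3.14, 3.14, 3.14, 3.14].

INTERFACE

Orientations are given as a unit quaternion [x, y, z, w].
In Python, from plant import get_state, read_camera, sign_off gives the robot as it stands.
- The arm moves only by the shell command python3 -m jog 'ROWS' [FORCE]. ROWS is JSON, a list of rows, each an object of numbers: "grip": the closure, from 0 (fully open) to 1 (shut); "x", "y", "z": the shift along the tool's x, y, z in mm; "rx", "ry", "rz": the turn, a rotation vector about the tool's x, y, z in degrees. A call has 1 to 8 rows; each row shifts and turns the commanded pose from where the row before left it, along the tool's axes as they then stand; what a row does not reach is not made up. A row lasts 1/12 s, in which the tool goes at most 41.7 mm and 7.16 degrees, less where a joint would pass 70% of its speed; a pose out of reach is approached as far as the arm can. A call with a gripper value outside its range is refused whole. The fingers move at their own pace and stop on an object; FORCE is the grip in N (left out, the last holds). Time passes only in rows, so rows that do not move let the fingers close. It gives the time, the measured TCP pose, the force and the opening at its end, in the units of the state.
- get_state(): the state, without advancing time (a new reading comes with each control period).
- read_camera(name): name is "scene" or "side" or "wrist"; returns a dict with "frame" (420x560x3 uint8, red, green, blue), "intrinsics" (3x3 intrinsics, pixels), "R" (3x3) and "t" (3): a world point X has camera coordinates R X + t. Camera axes: x right, y down, z forward; pixel columns grow to the right and rows downward; lengths in m; the calibration is good to about 2 mm. A picture is of the moment at which its call begins. There is no depth.
- sign_off(): hands the job in, once; it reports no verdict.
The state is a dict: "time": time; "qpos": joint angles; "dq": joint speeds; "joint_efforts": joint torques, N m; "eef_pos": TCP position; "tcp_rot": TCP orientation; "contact_force": force on the tool from outside, world axes, zero at the start; "wrist_torque": the same for the moment, N m; "opening": opening from 0.0 (shut) to 1.0 (fully open).
Only numpy, scipy, OpenCV 4.12 (cv2) and the standard library are available. Lean on these libraries where they do the work, as an engineer would, in place of code of your own. Each camera call takes 0.05 s, during which the arm holds its last target.

## Working session

There is one attempt and no reset: what is moved stays moved. The work goes in short steps, Python scripts to look and compute and a shell command to move; the robot and the scene stay as the last step left them, time stands still between calls to the robot, and variables do not carry over. Pictures are saved under pics/ and viewed, and the job is handed in when it is done.

```bash
mkdir -p pics; ls
python3 - <<'E'
from plant import *
import cv2,pickle
s=get_state();print(s)
d={}
for n in["scene","side","wrist"]:
    c=read_camera(n);d[n]=c;cv2.imwrite(f"pics/{n}0.png",c["frame"][:,:,::-1]);print(n,c["intrinsics"],c["R"],c["t"])
pickle.dump(d,open("cams0.pkl","wb"))
E
```

```text
pics
{'time': 0.0, 'qpos': array([ 1.16501985e+00,  2.87192199e-01,  1.57819032e+00, -1.58793815e-05,
        1.27859649e+00, -1.50007961e-01]), 'dq': array([-0.00071719, -0.00043962,  0.00018317,  0.00064721, -0.002316  ,
        0.00032428]), 'joint_efforts': array([-9.02037991e-04, -4.05973184e+01, -2.92632347e+01, -1.71368324e-04,
        5.79935586e-03, -3.41493660e-06]), 'eef_pos': array([0.17064424, 0.65281234, 0.40332178]), 'tcp_rot': array([ 7.91512089e-01,  6.11152345e-01, -1.03909435e-03,  5.86525332e-04]), 'contact_force': array([-0.7889002 , -0.53237548, -1.05510152]), 'wrist_torque': array([-0.00939164,  0.0413416 , -0.02732844]), 'opening': 1.0017039147611542}
scene [[408.89606915   0.         275.97901531]
 [  0.         408.89606915 210.63243767]
 [  0.           0.           1.        ]] [[ 0.82849872 -0.55994299  0.0073297 ]
 [-0.26845516 -0.40862849 -0.87232711]
 [ 0.49144858  0.72075419 -0.48886777]] [-0.49645754  0.18739406  0.71968733]
side [[460.31093961   0.         282.55058325]
 [  0.         460.31093961 199.90844866]
 [  0.           0.           1.        ]] [[ 0.99911944  0.04009163  0.01236928]
 [ 0.03538292 -0.64670194 -0.76192168]
 [-0.02254744  0.76168843 -0.64755104]] [-0.5828509   0.01548812  1.16500127]
wrist [[302.30598019   0.         282.66439862]
 [  0.         302.30598019 208.13115284]
 [  0.           0.           1.        ]] [[ 0.25323711  0.96739886 -0.0032256 ]
 [ 0.92377709 -0.2408255   0.29772297]
 [ 0.28724005 -0.07837424 -0.95464686]] [-0.67360886 -0.03865213  0.3805386 ]
```

View pics/scene0.png

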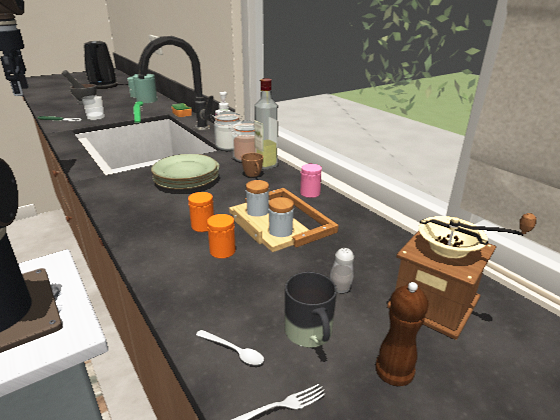

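View pics/side0.png

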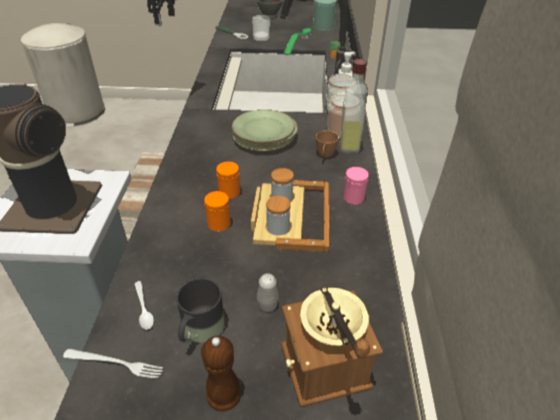

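View pics/wrist0.png

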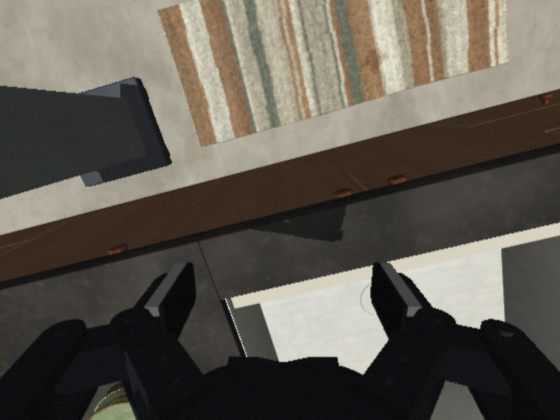

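Scene view: dock/tray at about (285,215), the grey tins at (257,198) and (281,217), orange decoys at (201,212) and (221,236), plates at (185,172), cup at (253,165), mug at (310,308) and shaker at (343,270). Next I'll zoom in.

```bash
cat > h.py <<'E'
import numpy as np,cv2,pickle
def ray(c,uv,z):
    K,R,t=c["intrinsics"],c["R"],c["t"]
    d=R.T@np.linalg.inv(K)@np.array([uv[0],uv[1],1.]); o=-R.T@t
    return o+d*(z-o[2])/d[2]
def proj(c,X):
    p=c["intrinsics"]@(c["R"]@np.asarray(X,float)+c["t"]);return p[:2]/p[2]
E
python3 - <<'E'
from h import *
d=pickle.load(open("cams0.pkl","rb"))
for n,(x0,y0,x1,y1) in dict(scene=(180,150,350,260),side=(200,150,350,260)).items():
    f=d[n]["frame"][y0:y1,x0:x1,::-1]
    k=4.7 if n=="scene" else 5
    cv2.imwrite(f"pics/{n}_crop0.png",cv2.resize(f,None,fx=k,fy=k,interpolation=cv2.INTER_CUBIC))
E
```

```text
(no output)
```

View pics/scene_crop0.png

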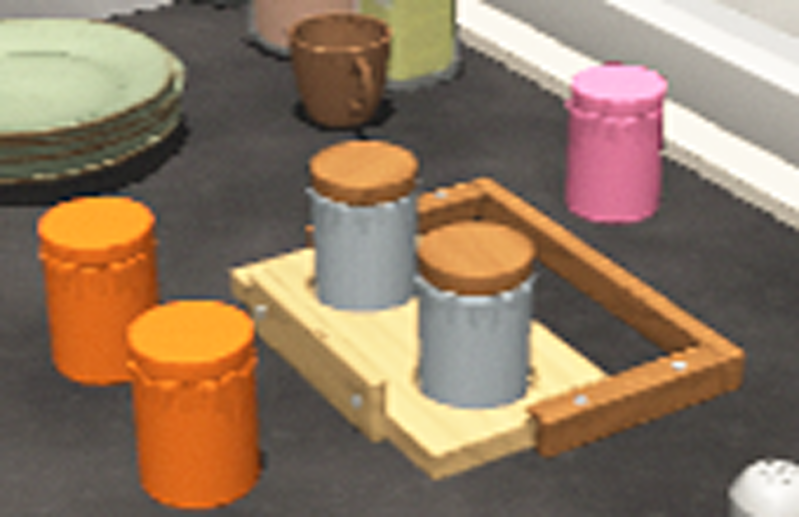

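View pics/side_crop0.png

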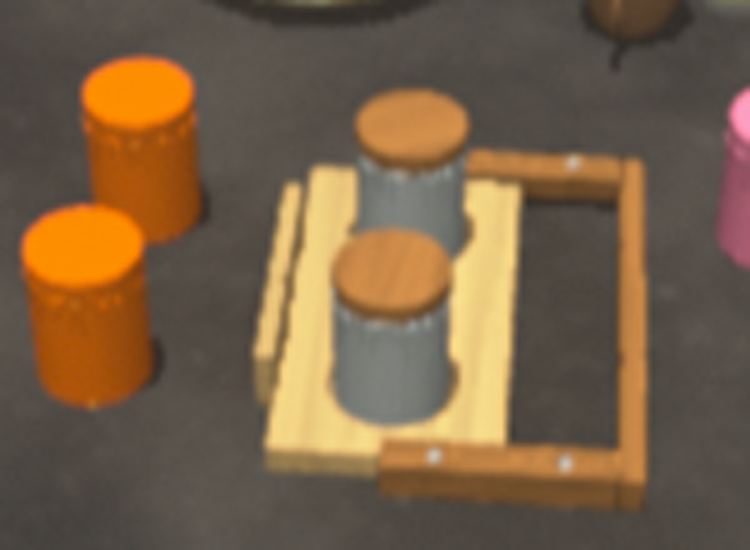

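Run:
```python
from h import *
d=pickle.load(open("cams0.pkl","rb"))
def S(x,y):return (x/4.7+180-.4,y/4.7+150-.4)
def D(x,y):return (x/5+200-.4,y/5+150-.4)
pts=[("Ltin",S(364,165),D(412,121),.086),("Rtin",S(477,250),D(392,268),.086),
("O1",S(97,225),D(139,93),.08),("O2",S(191,331),D(83,240),.08),("pink",S(617,84),None,.08),
("stop far outer corner",S(484,179),D(643,160),.022),("stop near outer",S(743,353),D(645,482),.022),
("Rrail front outer",S(540,418),D(382,466),.022),("Rrail front inner",S(532,408),D(382,443),.022),
("board top R",S(380,385),D(262,350),.036),("board top L",S(233,272),D(292,184),.036),
("tray front R corner",S(435,458),D(268,458),.014),("plate?",(185,165),None,.05)]
for n,a,b,z in pts:
    print(n,ray(d["scene"],a,z)[:2].round(4), ray(d["side"],b,z)[:2].round(4) if b else "")
# plates in mask
for n in["scene","side"]:
    f=cv2.cvtColor(d[n]["frame"],cv2.COLOR_RGB2HSV)
    m=cv2.inRange(f,(25,35,70),(50,140,255))
    k,l,s,c=cv2.connectedComponentsWithStats(m)
    for i in range(1,k):
        if s[i][4]>150: print(n,s[i],c[i])
```

```text
Ltin [0.577  0.0508] [0.5788 0.0541]
Rtin [ 0.5729 -0.0583] [ 0.5742 -0.0576]
O1 [0.4371 0.0754] [0.4399 0.0776]
O2 [ 0.4285 -0.0421] [ 0.4289 -0.0385]
pink [0.7622 0.0733] 
stop far outer corner [0.6954 0.11  ] [0.6997 0.1113]
stop near outer [ 0.6907 -0.123 ] [ 0.6922 -0.1251]
Rrail front outer [ 0.5709 -0.1149] [ 0.5731 -0.1213]
Rrail front inner [ 0.5729 -0.1058] [ 0.5723 -0.1066]
board top R [ 0.5118 -0.0676] [ 0.5135 -0.062 ]
board top L [0.5066 0.0678] [0.5175 0.0633]
tray front R corner [ 0.5177 -0.1056] [ 0.52   -0.1111]
plate? [0.51   0.3426] 
scene [370   0  29  20 159] [383.97484277   7.85534591]
scene [393   9  18  21 161] [401.73913043  18.85093168]
scene [377  32  24  17 152] [389.40789474  38.30263158]
scene [ 330   54  150   82 5353] [422.82832057  97.27984308]
scene [255 126  22  41 434] [267.44009217 150.5       ]
scene [ 151  154   69   34 1574] [184.54574333 168.94726811]
scene [285 316  42  32 681] [304.10425844 334.88693098]
side [340 100  23  51 625] [350.5008 134.2   ]
side [ 232  109   66   42 1968] [263.51067073 128.20884146]
side [329 289  39  50 719] [349.4255911  307.61613352]
side [301 291  41  54 368] [313.95108696 320.35326087]
side [314 296  15  39 154] [322.12987013 314.46753247]
side [184 317  40  26 513] [203.32748538 332.16179337]
```

```bash
cat > nav.py <<'E'
import sys,numpy as np
from plant import get_state
from scipy.spatial.transform import Rotation as Ro
s=get_state();R=Ro.from_quat(s["tcp_rot"]);M=R.as_matrix()
print("t %.2f"%s["time"],"pos",s["eef_pos"].round(4),"jaw yaw %.2f"%np.degrees(np.arctan2(M[1,0],M[0,0])),"zaxis",M[:,2].round(4),"F",s["contact_force"].round(2),"T",s["wrist_torque"].round(3),"open %.3f"%s["opening"])
if len(sys.argv)>3:
    tgt=np.array(list(map(float,sys.argv[1:4])));yaw=np.radians(float(sys.argv[4]) if len(sys.argv)>4 else 88)
    G=np.array([[np.cos(yaw),np.sin(yaw),0],[np.sin(yaw),-np.cos(yaw),0],[0,0,-1]])
    rv=Ro.from_matrix(M.T@G).as_rotvec(degrees=True)
    d=tgt-s["eef_pos"]
    print("rot first",rv.round(2),"then shift",(G.T@d*1e3).round(1),"dist",round(np.linalg.norm(d)*1e3))
E
python3 nav.py 0.476 -0.001 0.28 88
python3 - <<'E'
from h import *
from scipy.optimize import fsolve
d=pickle.load(open("cams0.pkl","rb"))
z=.047
for us,ud in((184.8,264.5),(185.3,265)):
    print(fsolve(lambda p:[proj(d["scene"],[*p,z])[0]-us,proj(d["side"],[*p,z])[0]-ud],[.5,.34]))
def D(u,v):return ray(d["side"],(u,v),.045)[:2].round(3)
print(D(232,128),D(298,128),D(264.5,109.5),D(264.5,150))
print(ray(d["scene"],(185,154),.045).round(3))
E
python3 -m jog '[{"grip":1,"rz":-6.5},{"grip":1,"rz":-6.5}]' 40; python3 nav.py 0.476 -0.001 0.28 88
```

```text
t 0.15 pos [0.1707 0.6529 0.4036] jaw yaw 75.35 zaxis [-7.0e-04 -1.7e-03 -1.0e+00] F [ 0.32  0.44 -0.5 ] T [ 0.025 -0.022 -0.017] open 0.996
rot first [ -0.03   0.1  -12.65] then shift [-642.8  328.   123.6] dist 732
[0.51391655 0.35404529]
[0.51543969 0.35393308]
[0.419 0.326] [0.616 0.338] [0.508 0.443] [0.524 0.216]
[0.549 0.436 0.045]
t 0.15 pos [0.1707 0.6529 0.4036] jaw yaw 75.35 zaxis [-7.0e-04 -1.7e-03 -1.0e+00] F [ 0.32  0.44 -0.5 ] T [ 0.025 -0.022 -0.017] open 0.996
rot first [ -0.03   0.1  -12.65] then shift [-642.8  328.   123.6] dist 732$[0]: bad value
```

```bash
python3 -m jog '[{"grip":1.0,"x":0,"y":0,"z":0,"rx":0,"ry":0,"rz":-6.5},{"grip":1.0,"x":0,"y":0,"z":0,"rx":0,"ry":0,"rz":-6.5}]' 40; python3 nav.py 0.476 -0.001 0.28 88
```

```text
time: 0.32
eef_pos: [0.1707, 0.6529, 0.4041]
tcp_rot: [0.715, 0.699, -0.0, 0.0]
contact_force: [0.1, -0.9, 0.3]
opening: 0.748
t 0.32 pos [0.1707 0.6529 0.4041] jaw yaw 88.65 zaxis [-4.e-04 -1.e-03 -1.e+00] F [ 0.13 -0.88  0.3 ] T [-0.002 -0.027 -0.01 ] open 0.748
rot first [-0.02  0.06  0.65] then shift [-642.9  327.9  124.1] dist 732
```

```bash
python3 -m jog '[{"grip":1,"x":-36,"y":18,"z":0,"rx":0,"ry":0,"rz":0.6},{"grip":1,"x":-36,"y":18,"z":0,"rx":0,"ry":0,"rz":0},{"grip":1,"x":-36,"y":18,"z":0,"rx":0,"ry":0,"rz":0},{"grip":1,"x":-36,"y":18,"z":0,"rx":0,"ry":0,"rz":0},{"grip":1,"x":-36,"y":18,"z":0,"rx":0,"ry":0,"rz":0},{"grip":1,"x":-36,"y":18,"z":0,"rx":0,"ry":0,"rz":0}]'; python3 nav.py 0.476 -0.001 0.28 88
```

```text
time: 0.82
eef_pos: [0.2707, 0.4313, 0.4043]
tcp_rot: [0.721, 0.693, -0.0, 0.0]
contact_force: [0.4, 0.4, -0.3]
opening: -0.0
t 0.82 pos [0.2707 0.4313 0.4043] jaw yaw 87.78 zaxis [-2.e-04 -5.e-04 -1.e+00] F [ 0.39  0.35 -0.31] T [-0.023  0.002 -0.011] open -0.000
rot first [-0.01  0.03 -0.22] then shift [-424.9  220.2  124.3] dist 494
```

```bash
python3 -m jog '[{"grip":1,"x":-34,"y":20,"z":0,"rx":0,"ry":0,"rz":0},{"grip":1,"x":-34,"y":20,"z":0,"rx":0,"ry":0,"rz":0},{"grip":1,"x":-34,"y":20,"z":0,"rx":0,"ry":0,"rz":0},{"grip":1,"x":-34,"y":20,"z":0,"rx":0,"ry":0,"rz":0},{"grip":1,"x":-34,"y":20,"z":0,"rx":0,"ry":0,"rz":0},{"grip":1,"x":-34,"y":20,"z":0,"rx":0,"ry":0,"rz":0},{"grip":1,"x":-34,"y":20,"z":0,"rx":0,"ry":0,"rz":0},{"grip":1,"x":-34,"y":20,"z":0,"rx":0,"ry":0,"rz":0}]'; python3 nav.py 0.476 -0.001 0.28 88
```

```text
time: 1.48
eef_pos: [0.4199, 0.1532, 0.4047]
tcp_rot: [0.721, 0.693, 0.0, 0.0]
contact_force: [0.6, 0.5, 0.4]
opening: 0.001
t 1.48 pos [0.4199 0.1532 0.4047] jaw yaw 87.75 zaxis [ 4.e-04  2.e-04 -1.e+00] F [0.58 0.54 0.38] T [-0.017  0.051  0.017] open 0.001
rot first [ 0.02 -0.01 -0.25] then shift [-152.1   61.4  124.7] dist 206
```

```bash
python3 -m jog '[{"grip":1,"x":-30,"y":11,"z":0,"rx":0,"ry":0,"rz":0},{"grip":1,"x":-30,"y":11,"z":0,"rx":0,"ry":0,"rz":0},{"grip":1,"x":-30,"y":11,"z":0,"rx":0,"ry":0,"rz":0},{"grip":1,"x":-30,"y":11,"z":0,"rx":0,"ry":0,"rz":0},{"grip":1,"x":0,"y":0,"z":0,"rx":0,"ry":0,"rz":0},{"grip":1,"x":0,"y":0,"z":0,"rx":0,"ry":0,"rz":0}]'; python3 nav.py 0.476 -0.001 0.28 88
python3 - <<'E'
from h import *
from plant import *
c=read_camera("wrist");pickle.dump(c,open("w1.pkl","wb"));cv2.imwrite("pics/w1.png",c["frame"][:,:,::-1])
E
```

```text
time: 1.98
eef_pos: [0.4592, 0.0321, 0.4044]
tcp_rot: [0.722, 0.692, -0.0, -0.0]
contact_force: [0.3, 0.7, -0.7]
opening: -0.0
t 1.98 pos [0.4592 0.0321 0.4044] jaw yaw 87.54 zaxis [-8.e-04  4.e-04 -1.e+00] F [ 0.28  0.7  -0.69] T [-0.007  0.025  0.022] open -0.000
rot first [-0.05 -0.02 -0.46] then shift [-32.5  18.  124.4] dist 130
```

View pics/w1.png

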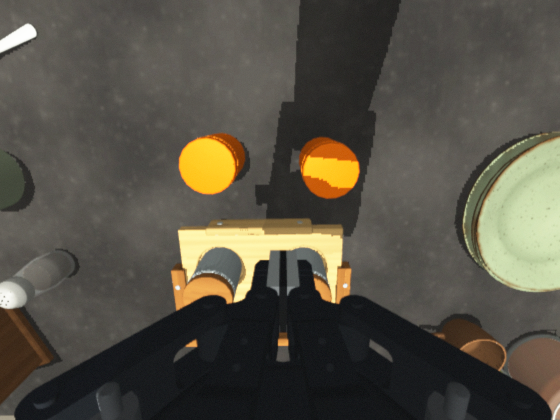

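The wrist view shows the orange tops at (209,165) and (330,168), the tray board from (209,222) to (311,222), rail fronts at about (178,268) and (344,268), and the plates at (530,210). I'll measure these.

Run:
```python
from h import *
c=pickle.load(open("w1.pkl","rb"))
f=c["frame"][200:310,160:360,::-1];cv2.imwrite("pics/w1c.png",cv2.resize(f,None,fx=4,fy=4,interpolation=cv2.INTER_CUBIC))
for n,uv,z in[("O2",(209,165),.08),("O1",(330,168),.08)]:print(n,ray(c,uv,z)[:2].round(4))
h=cv2.cvtColor(c["frame"],cv2.COLOR_RGB2HSV)
m=cv2.inRange(h,(15,40,100),(30,200,255))
print(cv2.boundingRect(m[200:300,150:370]))
```

```text
O2 [ 0.4273 -0.0385]
O1 [0.4353 0.0793]
(20, 19, 182, 81)
```

View pics/w1c.png

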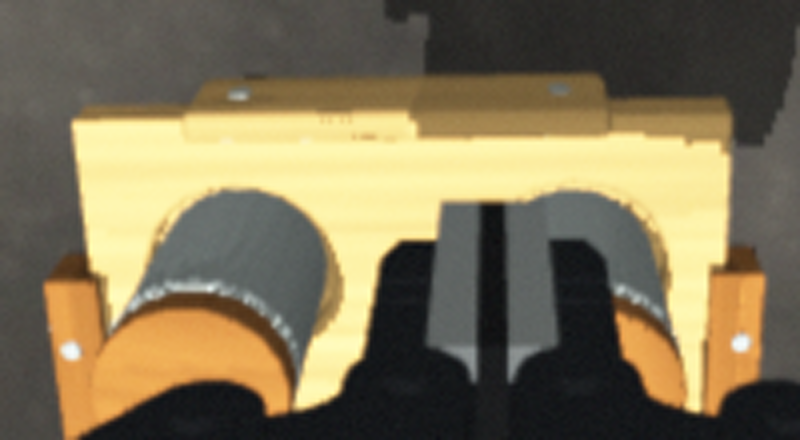

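Run:
```python
from h import *
c=pickle.load(open("w1.pkl","rb"))
def P(x,y,z):return ray(c,(x/4+160-.4,y/4+200-.4),z)[:2].round(4)
for n,x,y,z in[("board topfront R",185,110,.036),("board topfront L",607,106,.036),("board bottom R",205,82,.014),("board bottom L",600,74,.014),("tray front top R",72,119,.014),("tray L",730,112,.014),
("Rrail o",47,282,.022),("Rrail i",101,277,.022),("Lrail i",712,270,.022),("Lrail o",766,272,.022)]:print(n,P(x,y,z))
```

```text
board topfront R [ 0.5077 -0.0619]
board topfront L [0.5119 0.0639]
board bottom R [ 0.5067 -0.0608]
board bottom L [0.5094 0.0637]
tray front top R [ 0.5174 -0.1045]
tray L [0.524  0.1048]
Rrail o [ 0.5705 -0.1179]
Rrail i [ 0.5695 -0.1   ]
Lrail i [0.5754 0.0982]
Lrail o [0.5769 0.1157]
```

```bash
python3 nav.py 0.483 0.0013 0.194 88.25; python3 -m jog '[{"grip":1,"x":-15,"y":12,"z":30,"rx":0,"ry":0,"rz":-0.7},{"grip":1,"x":-15,"y":12,"z":30,"rx":0,"ry":0,"rz":0},{"grip":1,"x":0,"y":0,"z":30,"rx":0,"ry":0,"rz":0},{"grip":1,"x":0,"y":0,"z":20,"rx":0,"ry":0,"rz":0},{"grip":1,"x":0,"y":0,"z":0,"rx":0,"ry":0,"rz":0},{"grip":1,"x":0,"y":0,"z":0,"rx":0,"ry":0,"rz":0},{"grip":1,"x":0,"y":0,"z":0,"rx":0,"ry":0,"rz":0}]'; python3 nav.py 0.483 0.0013 0.194 88.25
```

```text
t 2.03 pos [0.4589 0.0331 0.4043] jaw yaw 87.65 zaxis [-1.e-03  6.e-04 -1.e+00] F [-0.03  0.37  0.38] T [-0.001 -0.035 -0.033] open 0.002
rot first [-0.06 -0.03 -0.6 ] then shift [-31.   25.1 210.3] dist 214
time: 2.62
eef_pos: [0.4824, 0.0034, 0.2962]
tcp_rot: [0.716, 0.698, 0.001, 0.001]
contact_force: [0.3, 0.2, 0.8]
opening: 0.0
t 2.62 pos [0.4824 0.0034 0.2962] jaw yaw 88.54 zaxis [ 2.2e-03 -3.0e-04 -1.0e+00] F [0.31 0.18 0.85] T [-0.012 -0.001 -0.016] open 0.000
rot first [0.12 0.02 0.29] then shift [ -2.1   0.7 102.2] dist 102
```

```bash
python3 -m jog '[{"grip":1,"x":-2,"y":0,"z":30,"rx":0,"ry":0,"rz":0},{"grip":1,"x":0,"y":0,"z":30,"rx":0,"ry":0,"rz":0},{"grip":1,"x":0,"y":0,"z":25,"rx":0,"ry":0,"rz":0},{"grip":1,"x":0,"y":0,"z":17,"rx":0,"ry":0,"rz":0},{"grip":1,"x":0,"y":0,"z":0,"rx":0,"ry":0,"rz":0},{"grip":1,"x":0,"y":0,"z":0,"rx":0,"ry":0,"rz":0},{"grip":1,"x":0,"y":0,"z":0,"rx":0,"ry":0,"rz":0}]'; python3 nav.py 0.5515 -0.0015 0.194 88.25
python3 - <<'E'
from h import *
from plant import *
for n in["side"]:
    c=read_camera(n);pickle.dump(c,open("s2.pkl","wb"));f=c["frame"][130:260,180:350,::-1];cv2.imwrite("pics/s2.png",cv2.resize(f,None,fx=4,fy=4))
E
```

```text
time: 3.2
eef_pos: [0.4832, 0.0006, 0.1952]
tcp_rot: [0.716, 0.698, 0.001, 0.002]
contact_force: [0.4, 0.5, 0.9]
opening: -0.001
t 3.20 pos [0.4832 0.0006 0.1952] jaw yaw 88.47 zaxis [ 4.5e-03 -9.0e-04 -1.0e+00] F [0.36 0.5  0.85] T [-0.021 -0.041 -0.032] open -0.001
rot first [0.26 0.05 0.22] then shift [-0.  68.3  1.2] dist 68
```

View pics/s2.png

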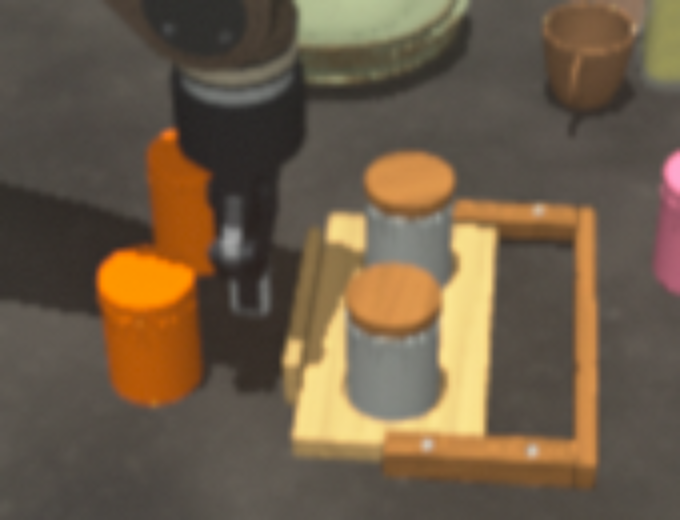

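The fingers stand at (250,300) in the crop, between the orange tins and just short of the board. Nothing has been touched, so I'll push now.

```bash
python3 -m jog '[{"grip":1,"x":0,"y":8,"z":0,"rx":0.2,"ry":0,"rz":0.2},{"grip":1,"x":0,"y":5,"z":0,"rx":0,"ry":0,"rz":0},{"grip":1,"x":0,"y":4,"z":0,"rx":0,"ry":0,"rz":0},{"grip":1,"x":0,"y":5,"z":0,"rx":0,"ry":0,"rz":0},{"grip":1,"x":0,"y":5,"z":0,"rx":0,"ry":0,"rz":0},{"grip":1,"x":0,"y":5,"z":0,"rx":0,"ry":0,"rz":0},{"grip":1,"x":0,"y":5,"z":0,"rx":0,"ry":0,"rz":0},{"grip":1,"x":0,"y":5,"z":0,"rx":0,"ry":0,"rz":0}]'; python3 nav.py 0.5515 -0.0015 0.194 88.25
```

```text
time: 3.92
eef_pos: [0.5224, -0.0003, 0.1921]
tcp_rot: [0.718, 0.696, -0.005, -0.006]
contact_force: [-10.2, 1.2, 8.1]
opening: 0.001
t 3.92 pos [ 5.224e-01 -3.000e-04  1.921e-01] jaw yaw 88.29 zaxis [-0.015   0.0014 -0.9999] F [-10.22   1.18   8.08] T [ 0.024  1.677 -0.066] open 0.001
rot first [-0.86 -0.05  0.04] then shift [-0.3 29.1 -1.9] dist 29
```

```bash
python3 -m jog '[{"grip":1,"x":0,"y":5,"z":0,"rx":0,"ry":0,"rz":0},{"grip":1,"x":0,"y":5,"z":0,"rx":0,"ry":0,"rz":0},{"grip":1,"x":0,"y":5,"z":0,"rx":0,"ry":0,"rz":0},{"grip":1,"x":0,"y":3,"z":0,"rx":0,"ry":0,"rz":0},{"grip":1,"x":0,"y":0,"z":0,"rx":0,"ry":0,"rz":0}]'; python3 nav.py 0.5515 -0.0015 0.194 88.25
```

```text
time: 4.33
eef_pos: [0.5412, -0.001, 0.1921]
tcp_rot: [0.718, 0.696, -0.003, -0.004]
contact_force: [-6.0, 0.1, 2.6]
opening: 0.005
t 4.33 pos [ 0.5412 -0.001   0.1921] jaw yaw 88.27 zaxis [-0.0104  0.001  -0.9999] F [-6.01  0.11  2.57] T [0.074 0.875 0.005] open 0.005
rot first [-0.6  -0.04  0.02] then shift [-0.2 10.3 -1.9] dist 10
```

```bash
python3 -m jog '[{"grip":1,"x":0,"y":2,"z":0,"rx":0,"ry":0,"rz":0},{"grip":1,"x":0,"y":2,"z":0,"rx":0,"ry":0,"rz":0},{"grip":1,"x":0,"y":2,"z":0,"rx":0,"ry":0,"rz":0},{"grip":1,"x":0,"y":0,"z":0,"rx":0,"ry":0,"rz":0}]'; python3 nav.py 0.5515 -0.0015 0.194 88.25;
python3 -m jog '[{"grip":1,"x":0,"y":2,"z":0,"rx":0,"ry":0,"rz":0},{"grip":1,"x":0,"y":1,"z":0,"rx":0,"ry":0,"rz":0},{"grip":1,"x":0,"y":0,"z":0,"rx":0,"ry":0,"rz":0}]'; python3 nav.py 0.5515 -0.0015 0.194 88.25
```

```text
time: 4.67
eef_pos: [0.5468, -0.0011, 0.192]
tcp_rot: [0.718, 0.696, -0.004, -0.005]
contact_force: [-7.3, -0.1, 5.4]
opening: -0.002
t 4.67 pos [ 0.5468 -0.0011  0.192 ] jaw yaw 88.28 zaxis [-0.0119  0.0011 -0.9999] F [-7.26 -0.12  5.44] T [0.054 1.11  0.011] open -0.002
rot first [-0.68 -0.04  0.03] then shift [-0.2  4.7 -2. ] dist 5
time: 4.92
eef_pos: [0.5496, -0.0012, 0.1919]
tcp_rot: [0.718, 0.696, -0.004, -0.005]
contact_force: [-7.5, 0.2, 6.1]
opening: -0.001
t 4.92 pos [ 0.5496 -0.0012  0.1919] jaw yaw 88.28 zaxis [-0.0126  0.0012 -0.9999] F [-7.53  0.19  6.06] T [0.077 1.214 0.016] open -0.001
rot first [-0.72 -0.05  0.03] then shift [-0.2  1.9 -2.1] dist 3
```

```bash
for i in 1; do python3 -m jog '[{"grip":1,"x":0,"y":1.5,"z":0,"rx":0,"ry":0,"rz":0},{"grip":1,"x":0,"y":1,"z":0,"rx":0,"ry":0,"rz":0},{"grip":1,"x":0,"y":0,"z":0,"rx":0,"ry":0,"rz":0}]'; python3 nav.py; 
python3 -m jog '[{"grip":1,"x":0,"y":1.5,"z":0,"rx":0,"ry":0,"rz":0},{"grip":1,"x":0,"y":1,"z":0,"rx":0,"ry":0,"rz":0},{"grip":1,"x":0,"y":0,"z":0,"rx":0,"ry":0,"rz":0}]'; python3 nav.py; done
```

```text
time: 5.17
eef_pos: [0.5521, -0.0013, 0.1919]
tcp_rot: [0.718, 0.696, -0.004, -0.005]
contact_force: [-8.2, 0.2, 5.3]
opening: 0.001
t 5.17 pos [ 0.5521 -0.0013  0.1919] jaw yaw 88.28 zaxis [-0.0127  0.0012 -0.9999] F [-8.25  0.18  5.28] T [ 0.086  1.179 -0.02 ] open 0.001
time: 5.42
eef_pos: [0.5546, -0.0014, 0.1919]
tcp_rot: [0.718, 0.696, -0.004, -0.005]
contact_force: [-8.0, 1.1, 5.1]
opening: -0.001
t 5.42 pos [ 0.5546 -0.0014  0.1919] jaw yaw 88.28 zaxis [-0.0126  0.0012 -0.9999] F [-7.99  1.14  5.06] T [ 0.029  1.238 -0.019] open -0.001
```

```bash
python3 -m jog '[{"grip":1,"x":0,"y":1.5,"z":0,"rx":0,"ry":0,"rz":0},{"grip":1,"x":0,"y":1,"z":0,"rx":0,"ry":0,"rz":0},{"grip":1,"x":0,"y":0,"z":0,"rx":0,"ry":0,"rz":0}]'; python3 nav.py
python3 - <<'E'
from h import *
from plant import *
for n in["side"]:
    c=read_camera(n);pickle.dump(c,open("s3.pkl","wb"));f=c["frame"][130:260,200:350,::-1];cv2.imwrite("pics/s3.png",cv2.resize(f,None,fx=4.5,fy=4.5,interpolation=cv2.INTER_CUBIC))
E
```

```text
time: 5.67
eef_pos: [0.5562, -0.0014, 0.1919]
tcp_rot: [0.717, 0.697, -0.006, -0.007]
contact_force: [-13.5, 0.4, 11.3]
opening: 0.0
t 5.67 pos [ 0.5562 -0.0014  0.1919] jaw yaw 88.31 zaxis [-0.0188  0.0015 -0.9998] F [-13.47   0.43  11.29] T [-0.016  2.114  0.08 ] open 0.000
```

View pics/s3.png

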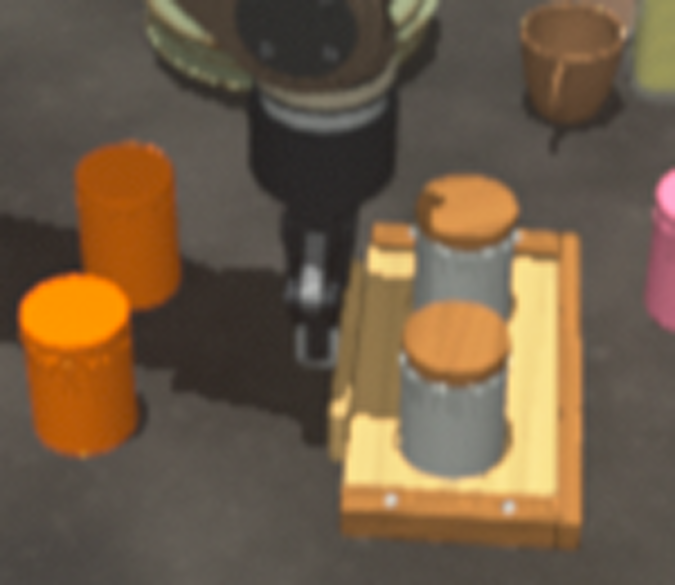

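The force has risen and the tray meets the stop in the image. I'll push a little more to confirm.

```bash
python3 -m jog '[{"grip":1,"x":0,"y":1.5,"z":0,"rx":0,"ry":0,"rz":0},{"grip":1,"x":0,"y":1.5,"z":0,"rx":0,"ry":0,"rz":0},{"grip":1,"x":0,"y":0,"z":0,"rx":0,"ry":0,"rz":0}]'; python3 nav.py
```

```text
time: 5.97
eef_pos: [0.5577, -0.0014, 0.1917]
tcp_rot: [0.717, 0.697, -0.009, -0.01]
contact_force: [-22.5, -0.6, 18.3]
opening: -0.002
t 5.97 pos [ 0.5577 -0.0014  0.1917] jaw yaw 88.36 zaxis [-0.0277  0.0019 -0.9996] F [-22.47  -0.61  18.34] T [-0.08   3.437 -0.01 ] open -0.002
```

```bash
python3 -m jog '[{"grip":1,"x":0,"y":-8,"z":0,"rx":0,"ry":0,"rz":0},{"grip":1,"x":0,"y":-16,"z":0,"rx":0,"ry":0,"rz":0},{"grip":1,"x":0,"y":-10,"z":-5,"rx":0,"ry":0,"rz":0},{"grip":1,"x":0,"y":-5,"z":-35,"rx":0,"ry":0,"rz":0},{"grip":0.5,"x":0,"y":0,"z":-40,"rx":0,"ry":0,"rz":0},{"grip":0,"x":0,"y":0,"z":-40,"rx":0,"ry":0,"rz":0},{"grip":0,"x":0,"y":0,"z":0,"rx":0,"ry":0,"rz":0},{"grip":0,"x":0,"y":0,"z":0,"rx":0,"ry":0,"rz":0}]'; python3 nav.py
python3 - <<'E'
from h import *
from plant import *
for n,(x0,y0,x1,y1) in dict(scene=(180,150,350,260),side=(200,150,350,260),wrist=(0,0,560,420)).items():
    c=read_camera(n);pickle.dump(c,open(n+"4.pkl","wb"));f=c["frame"][y0:y1,x0:x1,::-1];
    k={"scene":4.7,"side":5,"wrist":1}[n];cv2.imwrite(f"pics/{n}4.png",cv2.resize(f,None,fx=k,fy=k,interpolation=cv2.INTER_CUBIC))
E
```

```text
time: 6.63
eef_pos: [0.5242, -0.0008, 0.3166]
tcp_rot: [0.718, 0.696, 0.001, 0.002]
contact_force: [-0.1, 0.6, -0.8]
opening: 0.563
t 6.63 pos [ 0.5242 -0.0008  0.3166] jaw yaw 88.24 zaxis [ 0.005  -0.0015 -1.    ] F [-0.07  0.56 -0.78] T [-0.052  0.008  0.042] open 0.563
```

View pics/scene4.png

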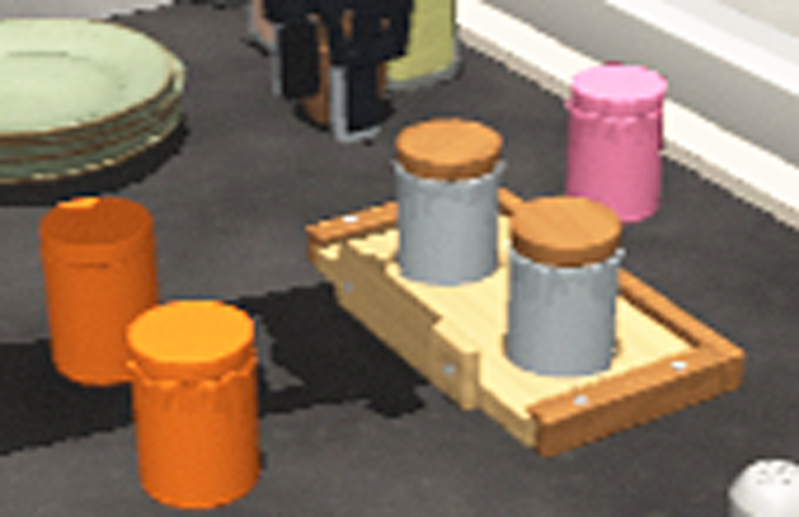

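View pics/side4.png

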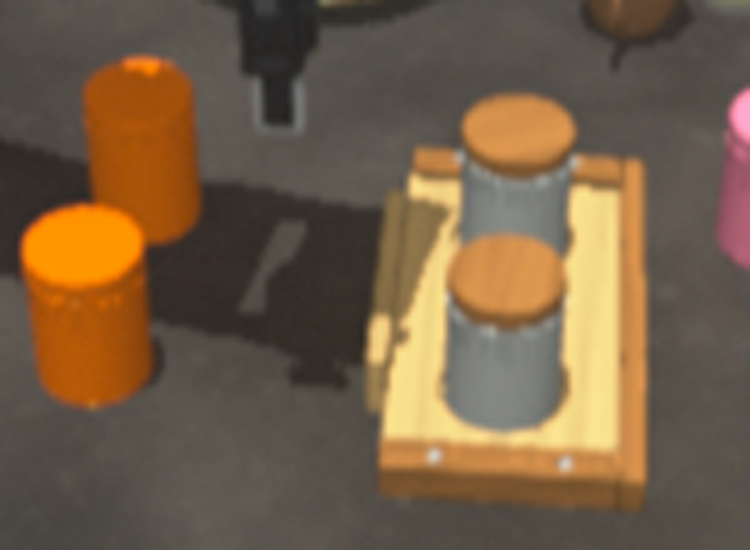

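View pics/wrist4.png

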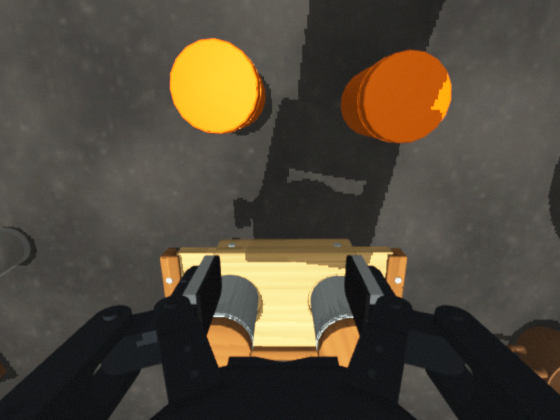

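```bash
python3 - <<'E'
from h import *
d={n:pickle.load(open(n+"4.pkl","rb")) for n in("scene","side")}
def S(x,y):return (x/4.7+180-.4,y/4.7+150-.4)
def D(x,y):return (x/5+200-.4,y/5+150-.4)
for n,a,b,z in [("L",S(449,144),D(518,127),.086),("R",S(567,224),D(507,273),.086)]:
    print(n,ray(d["scene"],a,z)[:2].round(4), ray(d["side"],b,z)[:2].round(4))
# grey sides horizontal extents near mid body via mask
E
python3 nav.py 0.629 0.052 0.25 88.25
```

```text
L [0.6283 0.0479] [0.6312 0.0521]
R [ 0.6251 -0.0603] [ 0.6268 -0.0582]
t 6.78 pos [ 5.224e-01 -5.000e-04  3.112e-01] jaw yaw 88.24 zaxis [-5.9e-03  6.0e-04 -1.0e+00] F [ 0.46  0.68 -0.67] T [-0.057  0.029 -0.027] open 0.817
rot first [-0.34 -0.02 -0.01] then shift [ 55.7 104.9  61.2] dist 134
```

```bash
python3 -m jog '[{"grip":0,"x":14,"y":26,"z":0,"rx":-0.3,"ry":0,"rz":0},{"grip":0,"x":14,"y":26,"z":0,"rx":0,"ry":0,"rz":0},{"grip":0,"x":14,"y":26,"z":0,"rx":0,"ry":0,"rz":0},{"grip":0,"x":13,"y":26,"z":0,"rx":0,"ry":0,"rz":0},{"grip":0,"x":0,"y":0,"z":0,"rx":0,"ry":0,"rz":0},{"grip":0,"x":0,"y":0,"z":0,"rx":0,"ry":0,"rz":0},{"grip":0,"x":0,"y":0,"z":0,"rx":0,"ry":0,"rz":0}]'; python3 nav.py 0.630 0.0515 0.205
python3 - <<'E'
from h import *
from plant import *
c=read_camera("wrist");pickle.dump(c,open("w5.pkl","wb"));cv2.imwrite("pics/w5.png",c["frame"][:,:,::-1])
c=read_camera("side");cv2.imwrite("pics/sd5.png",c["frame"][:,:,::-1])
E
```

```text
time: 7.37
eef_pos: [0.6277, 0.0511, 0.3103]
tcp_rot: [0.718, 0.696, -0.001, -0.001]
contact_force: [0.7, -0.5, -0.3]
opening: 1.003
t 7.37 pos [0.6277 0.0511 0.3103] jaw yaw 88.25 zaxis [-2.8e-03  1.0e-04 -1.0e+00] F [ 0.69 -0.51 -0.32] T [-0.009  0.019 -0.009] open 1.003
rot first [-0.16  0.    0.25] then shift [  0.5   2.3 105.3] dist 105
```

View pics/w5.png

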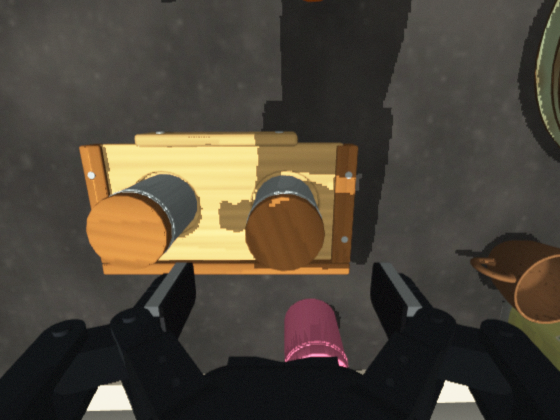

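View pics/sd5.png

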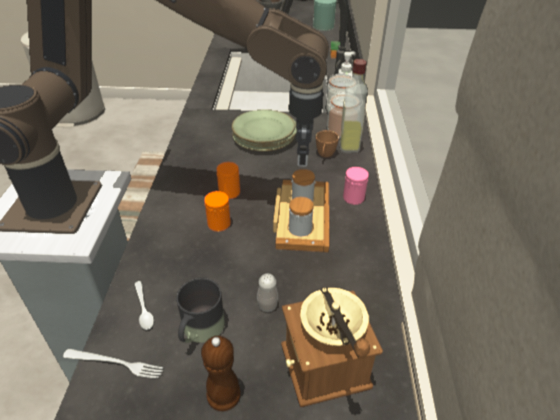

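Wrist view: tray flush with the stop, left lid centred at about (285,232), right lid at about (131,230). I'll cast these onto z=0.086.

```bash
python3 - <<'E'
from h import *
c=pickle.load(open("w5.pkl","rb"))
for u,v in[(285,232),(131,230)]:print(ray(c,(u,v),.086).round(4))
# midplane of fingers px at grasp
print(proj(c,[.6277,.0511,.155]))
E
python3 -m jog '[{"grip":0,"x":0.5,"y":2,"z":25,"rx":-0.1,"ry":0,"rz":0},{"grip":0,"x":0,"y":0,"z":25,"rx":0,"ry":0,"rz":0},{"grip":0,"x":0,"y":0,"z":20,"rx":0,"ry":0,"rz":0},{"grip":0,"x":0,"y":0,"z":0,"rx":0,"ry":0,"rz":0},{"grip":0,"x":0,"y":0,"z":0,"rx":0,"ry":0,"rz":0}]'; python3 nav.py 0.630 0.0515 0.205
```

```text
[0.6285 0.0526 0.086 ]
[ 0.6238 -0.053   0.086 ]
[282.66645229 285.05650108]
time: 7.88
eef_pos: [0.6295, 0.0513, 0.2415]
tcp_rot: [0.718, 0.696, 0.0, -0.0]
contact_force: [0.5, -0.4, 0.2]
opening: 1.003
t 7.88 pos [0.6295 0.0513 0.2415] jaw yaw 88.21 zaxis [ 1.e-04  1.e-04 -1.e+00] F [ 0.46 -0.39  0.23] T [-0.049  0.069 -0.045] open 1.003
rot first [ 0.   -0.01  0.21] then shift [ 0.2  0.5 36.5] dist 37
```

```bash
python3 -m jog '[{"grip":0,"x":0,"y":0.5,"z":18,"rx":0,"ry":0,"rz":0},{"grip":0,"x":0,"y":0,"z":18,"rx":0,"ry":0,"rz":0},{"grip":0,"x":0,"y":0,"z":0,"rx":0,"ry":0,"rz":0},{"grip":0,"x":0,"y":0,"z":0,"rx":0,"ry":0,"rz":0},{"grip":0.2,"x":0,"y":0,"z":0,"rx":0,"ry":0,"rz":0},{"grip":0.3,"x":0,"y":0,"z":0,"rx":0,"ry":0,"rz":0},{"grip":0.31,"x":0,"y":0,"z":0,"rx":0,"ry":0,"rz":0}]' 25; python3 nav.py 0.630 0.0515 0.205 88.25;python3 -m jog '[{"grip":0.33,"x":0,"y":0,"z":0,"rx":0,"ry":0,"rz":0},{"grip":0.35,"x":0,"y":0,"z":0,"rx":0,"ry":0,"rz":0},{"grip":0.37,"x":0,"y":0,"z":0,"rx":0,"ry":0,"rz":0},{"grip":0.39,"x":0,"y":0,"z":0,"rx":0,"ry":0,"rz":0},{"grip":0.42,"x":0,"y":0,"z":0,"rx":0,"ry":0,"rz":0}]'; python3 nav.py
```

```text
time: 8.47
eef_pos: [0.6319, 0.0515, 0.2085]
tcp_rot: [0.718, 0.696, 0.002, 0.002]
contact_force: [0.7, -0.3, -0.8]
opening: 0.691
t 8.47 pos [0.6319 0.0515 0.2085] jaw yaw 88.24 zaxis [ 6.5e-03 -4.0e-04 -1.0e+00] F [ 0.74 -0.28 -0.79] T [ 0.003 -0.012 -0.001] open 0.691
rot first [ 0.37  0.01 -0.01] then shift [-0.1 -1.9  3.5] dist 4
time: 8.88
eef_pos: [0.632, 0.052, 0.2085]
tcp_rot: [0.718, 0.696, 0.002, 0.002]
contact_force: [-0.4, 2.5, 5.3]
opening: 0.656
t 8.88 pos [0.632  0.052  0.2085] jaw yaw 88.23 zaxis [ 5.9e-03  6.0e-04 -1.0e+00] F [-0.4   2.48  5.33] T [ 0.426  0.186 -0.01 ] open 0.656
```

```bash
python3 -m jog '[{"grip":0.5,"x":0,"y":0,"z":0,"rx":0,"ry":0,"rz":0},{"grip":0.6,"x":0,"y":0,"z":0,"rx":0,"ry":0,"rz":0},{"grip":0.6,"x":0,"y":0,"z":0,"rx":0,"ry":0,"rz":0}]' 50; python3 nav.py;python3 -m jog '[{"grip":0.6,"x":0,"y":0,"z":-4,"rx":0,"ry":0,"rz":0},{"grip":0.6,"x":0,"y":0,"z":-8,"rx":0,"ry":0,"rz":0},{"grip":0.6,"x":0,"y":0,"z":-12,"rx":0,"ry":0,"rz":0},{"grip":0.6,"x":0,"y":0,"z":-14,"rx":0,"ry":0,"rz":0},{"grip":0.6,"x":0,"y":0,"z":-14,"rx":0,"ry":0,"rz":0},{"grip":0.6,"x":0,"y":0,"z":-8,"rx":0,"ry":0,"rz":0},{"grip":0.6,"x":0,"y":0,"z":0,"rx":0,"ry":0,"rz":0},{"grip":0.6,"x":0,"y":0,"z":0,"rx":0,"ry":0,"rz":0}]'; python3 nav.py
python3 -m jog '[{"grip":0.6,"x":0,"y":0,"z":0,"rx":0,"ry":0,"rz":0},{"grip":0.6,"x":0,"y":0,"z":0,"rx":0,"ry":0,"rz":0},{"grip":0.6,"x":0,"y":0,"z":0,"rx":0,"ry":0,"rz":0},{"grip":0.6,"x":0,"y":0,"z":0,"rx":0,"ry":0,"rz":0}]'; python3 nav.py
python3 - <<'E'
from h import *
from plant import *
F=[]
for i in range(12):
    if i==0: c=read_camera("side")
    else: read_camera("wrist")
    F.append(get_state()["contact_force"])
print(np.mean(F,0),np.std(F,0))
cv2.imwrite("pics/s6.png",cv2.resize(c["frame"][120:270,200:370,::-1],None,fx=4,fy=4,interpolation=cv2.INTER_CUBIC))
E
```

```text
time: 9.13
eef_pos: [0.632, 0.052, 0.2087]
tcp_rot: [0.718, 0.696, 0.002, 0.002]
contact_force: [-1.6, 1.8, 6.4]
opening: 0.655
t 9.13 pos [0.632  0.052  0.2087] jaw yaw 88.23 zaxis [ 5.8e-03  6.0e-04 -1.0e+00] F [-1.6  1.8  6.4] T [0.479 0.254 0.001] open 0.655
time: 9.8
eef_pos: [0.6313, 0.0515, 0.268]
tcp_rot: [0.718, 0.696, 0.002, 0.002]
contact_force: [0.2, 0.1, -4.5]
opening: 0.655
t 9.80 pos [0.6313 0.0515 0.268 ] jaw yaw 88.24 zaxis [ 5.8e-03 -4.0e-04 -1.0e+00] F [ 0.22  0.1  -4.49] T [ 0.016  0.052 -0.008] open 0.655
time: 10.13
eef_pos: [0.6308, 0.0516, 0.2657]
tcp_rot: [0.718, 0.696, 0.001, 0.001]
contact_force: [1.0, 0.0, -4.2]
opening: 0.652
t 10.13 pos [0.6308 0.0516 0.2657] jaw yaw 88.24 zaxis [ 0.0019 -0.     -1.    ] F [ 1.    0.01 -4.21] T [-0.008  0.001  0.005] open 0.652
[ 0.11533099 -0.11157522 -4.43281681] [0.44110686 0.47668412 0.41757205]
```

View pics/s6.png

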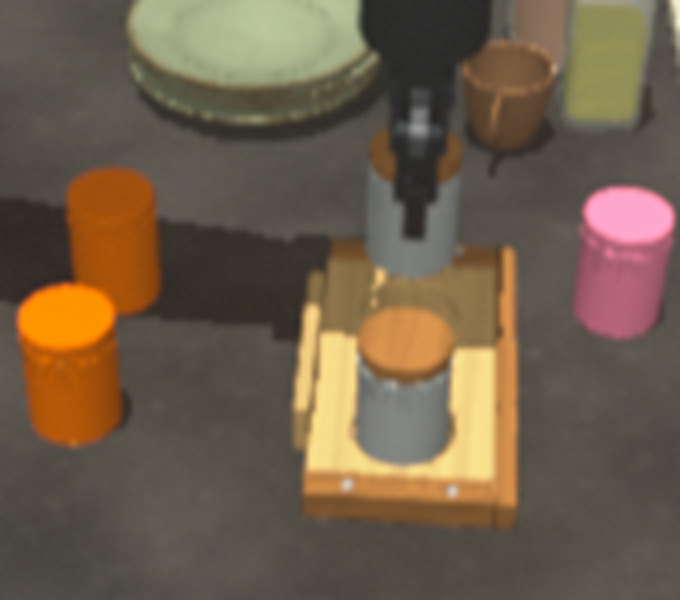

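Lifted left tin reads 4.43 N, or about 0.45 kg, so it's the heavy one. It hangs upright and its pocket is visible below. I'll set it back.

```bash
python3 -m jog '[{"grip":0.6,"x":0,"y":0,"z":12,"rx":0,"ry":0,"rz":0},{"grip":0.6,"x":0,"y":0,"z":14,"rx":0,"ry":0,"rz":0},{"grip":0.6,"x":0,"y":0,"z":12,"rx":0,"ry":0,"rz":0},{"grip":0.6,"x":0,"y":0,"z":4,"rx":0,"ry":0,"rz":0},{"grip":0.6,"x":0,"y":0,"z":0,"rx":0,"ry":0,"rz":0},{"grip":0.6,"x":0,"y":0,"z":0,"rx":0,"ry":0,"rz":0},{"grip":0.6,"x":0,"y":0,"z":0,"rx":0,"ry":0,"rz":0}]'; python3 nav.py 0.6315 0.0515 0.2085 88.25
```

```text
time: 11.32
eef_pos: [0.6315, 0.0516, 0.225]
tcp_rot: [0.718, 0.696, 0.002, 0.002]
contact_force: [0.2, -0.1, -2.7]
opening: 0.652
t 11.32 pos [0.6315 0.0516 0.225 ] jaw yaw 88.24 zaxis [ 4.4e-03 -2.0e-04 -1.0e+00] F [ 0.2  -0.06 -2.74] T [-0.021 -0.012  0.094] open 0.652
rot first [ 0.25  0.   -0.01] then shift [-0.1 -0.  16.5] dist 17
```

```bash
python3 -m jog '[{"grip":0.6,"x":0,"y":0,"z":4,"rx":0,"ry":0,"rz":0},{"grip":0.6,"x":0,"y":0,"z":4,"rx":0,"ry":0,"rz":0},{"grip":0.6,"x":0,"y":0,"z":2,"rx":0,"ry":0,"rz":0},{"grip":0.6,"x":0,"y":0,"z":0,"rx":0,"ry":0,"rz":0},{"grip":0.6,"x":0,"y":0,"z":0,"rx":0,"ry":0,"rz":0}]'; python3 nav.py;  python3 -m jog '[{"grip":0.6,"x":0,"y":0,"z":2,"rx":0,"ry":0,"rz":0},{"grip":0.6,"x":0,"y":0,"z":2,"rx":0,"ry":0,"rz":0},{"grip":0.6,"x":0,"y":0,"z":0,"rx":0,"ry":0,"rz":0},{"grip":0.6,"x":0,"y":0,"z":0,"rx":0,"ry":0,"rz":0}]'; python3 nav.py
```

```text
time: 11.73
eef_pos: [0.6311, 0.0516, 0.2144]
tcp_rot: [0.718, 0.696, 0.001, 0.001]
contact_force: [-0.1, 0.1, -4.6]
opening: 0.652
t 11.73 pos [0.6311 0.0516 0.2144] jaw yaw 88.24 zaxis [ 2.9e-03 -1.0e-04 -1.0e+00] F [-0.13  0.15 -4.58] T [-0.041  0.002  0.003] open 0.652
time: 12.07
eef_pos: [0.6312, 0.0516, 0.2105]
tcp_rot: [0.718, 0.696, 0.001, 0.001]
contact_force: [-0.1, 0.5, -4.5]
opening: 0.649
t 12.07 pos [0.6312 0.0516 0.2105] jaw yaw 88.24 zaxis [ 3.1e-03 -1.0e-04 -1.0e+00] F [-0.1   0.51 -4.52] T [ 0.014 -0.03  -0.023] open 0.649
```

```bash
python3 -m jog '[{"grip":0.6,"x":0,"y":0,"z":1,"rx":0,"ry":0,"rz":0},{"grip":0.6,"x":0,"y":0,"z":1,"rx":0,"ry":0,"rz":0},{"grip":0.6,"x":0,"y":0,"z":0,"rx":0,"ry":0,"rz":0}]'; python3 nav.py;  python3 -m jog '[{"grip":0.6,"x":0,"y":0,"z":1,"rx":0,"ry":0,"rz":0},{"grip":0.6,"x":0,"y":0,"z":0,"rx":0,"ry":0,"rz":0},{"grip":0.6,"x":0,"y":0,"z":0,"rx":0,"ry":0,"rz":0}]'; python3 nav.py
```

```text
time: 12.32
eef_pos: [0.6314, 0.0516, 0.2088]
tcp_rot: [0.718, 0.696, 0.001, 0.001]
contact_force: [-0.3, 0.4, -4.0]
opening: 0.654
t 12.32 pos [0.6314 0.0516 0.2088] jaw yaw 88.25 zaxis [ 3.9e-03 -1.0e-04 -1.0e+00] F [-0.3   0.36 -4.  ] T [-0.016  0.009  0.078] open 0.654
time: 12.57
eef_pos: [0.6315, 0.0516, 0.2088]
tcp_rot: [0.718, 0.696, 0.001, 0.001]
contact_force: [-4.1, 0.6, 4.0]
opening: 0.652
t 12.57 pos [0.6315 0.0516 0.2088] jaw yaw 88.25 zaxis [ 3.7e-03 -3.0e-04 -1.0e+00] F [-4.07  0.64  4.01] T [0.028 0.609 0.022] open 0.652
```

Seated: the force flipped to an upward +4 N. I'll release, rise, and check.

```bash
python3 -m jog '[{"grip":0.4,"x":0,"y":0,"z":0,"rx":0,"ry":0,"rz":0},{"grip":0.3,"x":0,"y":0,"z":0,"rx":0,"ry":0,"rz":0},{"grip":0.2,"x":0,"y":0,"z":0,"rx":0,"ry":0,"rz":0},{"grip":0,"x":0,"y":0,"z":0,"rx":0,"ry":0,"rz":0},{"grip":0,"x":0,"y":0,"z":0,"rx":0,"ry":0,"rz":0},{"grip":0,"x":0,"y":0,"z":-8,"rx":0,"ry":0,"rz":0},{"grip":0,"x":0,"y":0,"z":-25,"rx":0,"ry":0,"rz":0},{"grip":0,"x":0,"y":0,"z":-35,"rx":0,"ry":0,"rz":0}]' 30;  python3 nav.py
python3 -m jog '[{"grip":0,"x":0,"y":0,"z":-30,"rx":0,"ry":0,"rz":0},{"grip":0,"x":-20,"y":0,"z":0,"rx":0,"ry":0,"rz":0},{"grip":0,"x":-30,"y":-1,"z":0,"rx":0,"ry":0,"rz":0},{"grip":0,"x":-30,"y":-1,"z":0,"rx":0,"ry":0,"rz":0},{"grip":0,"x":-30,"y":-1,"z":0,"rx":0,"ry":0,"rz":0},{"grip":0,"x":0,"y":0,"z":0,"rx":0,"ry":0,"rz":0},{"grip":0,"x":0,"y":0,"z":0,"rx":0,"ry":0,"rz":0},{"grip":0,"x":0,"y":0,"z":0,"rx":0,"ry":0,"rz":0}]';  python3 nav.py 0.6275 -0.0585 0.205 88.25
python3 - <<'E'
from h import *
from plant import *
c=read_camera("wrist");pickle.dump(c,open("w7.pkl","wb"));cv2.imwrite("pics/w7.png",c["frame"][:,:,::-1])
c=read_camera("scene");cv2.imwrite("pics/sc7.png",cv2.resize(c["frame"][120:270,200:370,::-1],None,fx=4,fy=4,interpolation=cv2.INTER_CUBIC))
E
```

```text
time: 13.23
eef_pos: [0.6297, 0.0516, 0.2728]
tcp_rot: [0.718, 0.696, -0.001, -0.002]
contact_force: [0.7, -0.6, 0.6]
opening: 1.004
t 13.23 pos [0.6297 0.0516 0.2728] jaw yaw 88.24 zaxis [-4.3e-03  5.0e-04 -1.0e+00] F [ 0.72 -0.62  0.56] T [-0.048 -0.012 -0.047] open 1.004
time: 13.9
eef_pos: [0.6246, -0.0581, 0.306]
tcp_rot: [0.718, 0.696, 0.001, 0.001]
contact_force: [0.7, 0.2, -0.2]
opening: 1.001
t 13.90 pos [ 0.6246 -0.0581  0.306 ] jaw yaw 88.21 zaxis [ 3.9e-03  2.0e-04 -1.0e+00] F [ 0.72  0.22 -0.22] T [-0.017 -0.007 -0.005] open 1.001
rot first [ 0.22 -0.02 -0.04] then shift [ -0.3   2.9 101. ] dist 101
```

View pics/w7.png

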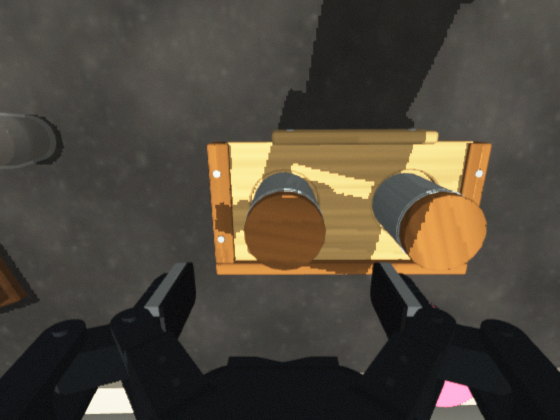

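View pics/sc7.png

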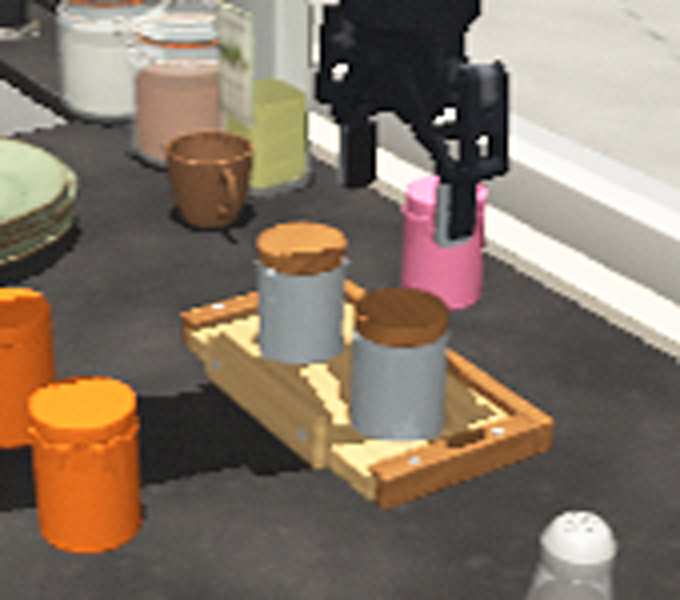

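Both tins are upright in their pockets and the tray is home. The right lid is centred at (285,231) in the wrist view, so I'll descend onto it.

```bash
python3 - <<'E'
from h import *
c=pickle.load(open("w7.pkl","rb"))
for u,v in[(285,231),(445,231)]:print(ray(c,(u,v),.086).round(4))
E
python3 -m jog '[{"grip":0,"x":0,"y":2,"z":25,"rx":0,"ry":0,"rz":0},{"grip":0,"x":0,"y":0,"z":30,"rx":0,"ry":0,"rz":0},{"grip":0,"x":0,"y":0,"z":25,"rx":0,"ry":0,"rz":0},{"grip":0,"x":0,"y":0,"z":17,"rx":0,"ry":0,"rz":0},{"grip":0,"x":0,"y":0,"z":0,"rx":0,"ry":0,"rz":0},{"grip":0,"x":0,"y":0,"z":0,"rx":0,"ry":0,"rz":0},{"grip":0,"x":0,"y":0,"z":0,"rx":0,"ry":0,"rz":0}]';  python3 nav.py 0.6275 -0.0580 0.2085 88.25
```

```text
[ 0.6244 -0.0566  0.086 ]
[0.6278 0.0507 0.086 ]
time: 14.58
eef_pos: [0.6276, -0.0578, 0.2101]
tcp_rot: [0.717, 0.697, 0.002, 0.002]
contact_force: [0.4, -0.2, 0.1]
opening: 0.998
t 14.58 pos [ 0.6276 -0.0578  0.2101] jaw yaw 88.30 zaxis [ 5.7e-03 -6.0e-04 -1.0e+00] F [ 0.36 -0.25  0.06] T [ 0.051 -0.028  0.005] open 0.998
rot first [0.33 0.03 0.05] then shift [-0.2 -0.1  1.6] dist 2
```

```bash
python3 -m jog '[{"grip":0.2,"x":0.5,"y":0,"z":1,"rx":0,"ry":0,"rz":0},{"grip":0.3,"x":0,"y":0,"z":0,"rx":0,"ry":0,"rz":0},{"grip":0.31,"x":0,"y":0,"z":0,"rx":0,"ry":0,"rz":0},{"grip":0.33,"x":0,"y":0,"z":0,"rx":0,"ry":0,"rz":0},{"grip":0.35,"x":0,"y":0,"z":0,"rx":0,"ry":0,"rz":0},{"grip":0.37,"x":0,"y":0,"z":0,"rx":0,"ry":0,"rz":0},{"grip":0.4,"x":0,"y":0,"z":0,"rx":0,"ry":0,"rz":0},{"grip":0.45,"x":0,"y":0,"z":0,"rx":0,"ry":0,"rz":0}]' 25; python3 nav.py; python3 -m jog '[{"grip":0.5,"x":0,"y":0,"z":0,"rx":0,"ry":0,"rz":0},{"grip":0.6,"x":0,"y":0,"z":0,"rx":0,"ry":0,"rz":0},{"grip":0.6,"x":0,"y":0,"z":0,"rx":0,"ry":0,"rz":0}]' 50; python3 nav.py;python3 -m jog '[{"grip":0.6,"x":0,"y":0,"z":-4,"rx":0,"ry":0,"rz":0},{"grip":0.6,"x":0,"y":0,"z":-8,"rx":0,"ry":0,"rz":0},{"grip":0.6,"x":0,"y":0,"z":-12,"rx":0,"ry":0,"rz":0},{"grip":0.6,"x":0,"y":0,"z":-14,"rx":0,"ry":0,"rz":0},{"grip":0.6,"x":0,"y":0,"z":-14,"rx":0,"ry":0,"rz":0},{"grip":0.6,"x":0,"y":0,"z":-8,"rx":0,"ry":0,"rz":0},{"grip":0.6,"x":0,"y":0,"z":0,"rx":0,"ry":0,"rz":0},{"grip":0.6,"x":0,"y":0,"z":0,"rx":0,"ry":0,"rz":0}]'; python3 nav.py
python3 -m jog '[{"grip":0.6,"x":0,"y":0,"z":0,"rx":0,"ry":0,"rz":0},{"grip":0.6,"x":0,"y":0,"z":0,"rx":0,"ry":0,"rz":0},{"grip":0.6,"x":0,"y":0,"z":0,"rx":0,"ry":0,"rz":0},{"grip":0.6,"x":0,"y":0,"z":0,"rx":0,"ry":0,"rz":0}]'; python3 nav.py
python3 - <<'E'
from h import *
from plant import *
F=[]
for i in range(12):
    if i==0: c=read_camera("side")
    else: read_camera("wrist")
    F.append(get_state()["contact_force"])
print(np.mean(F,0),np.std(F,0))
cv2.imwrite("pics/s8.png",cv2.resize(c["frame"][120:270,200:370,::-1],None,fx=4,fy=4,interpolation=cv2.INTER_CUBIC))
E
```

```text
time: 15.25
eef_pos: [0.6274, -0.0577, 0.209]
tcp_rot: [0.718, 0.696, 0.002, 0.002]
contact_force: [-1.7, 1.9, 6.2]
opening: 0.647
t 15.25 pos [ 0.6274 -0.0577  0.209 ] jaw yaw 88.24 zaxis [ 4.9e-03  1.0e-04 -1.0e+00] F [-1.74  1.89  6.25] T [0.411 0.161 0.064] open 0.647
time: 15.5
eef_pos: [0.6274, -0.0577, 0.2091]
tcp_rot: [0.718, 0.696, 0.002, 0.002]
contact_force: [-0.6, 2.0, 6.1]
opening: 0.641
t 15.50 pos [ 0.6274 -0.0577  0.2091] jaw yaw 88.24 zaxis [ 0.0051  0.     -1.    ] F [-0.63  1.98  6.06] T [0.345 0.144 0.004] open 0.641
time: 16.17
eef_pos: [0.6269, -0.0579, 0.269]
tcp_rot: [0.718, 0.696, 0.002, 0.002]
contact_force: [0.5, -0.3, -1.6]
opening: 0.642
t 16.17 pos [ 0.6269 -0.0579  0.269 ] jaw yaw 88.24 zaxis [ 5.7e-03 -7.0e-04 -1.0e+00] F [ 0.5  -0.35 -1.61] T [-0.013 -0.016  0.003] open 0.642
time: 16.5
eef_pos: [0.6265, -0.0578, 0.2667]
tcp_rot: [0.718, 0.696, 0.001, 0.001]
contact_force: [0.7, -0.2, -1.1]
opening: 0.645
t 16.50 pos [ 0.6265 -0.0578  0.2667] jaw yaw 88.25 zaxis [ 1.9e-03  3.0e-04 -1.0e+00] F [ 0.75 -0.2  -1.12] T [0.053 0.007 0.029] open 0.645
[-0.03967811  0.10955277 -2.04799904] [0.415289   0.51837224 0.37471959]
```

View pics/s8.png

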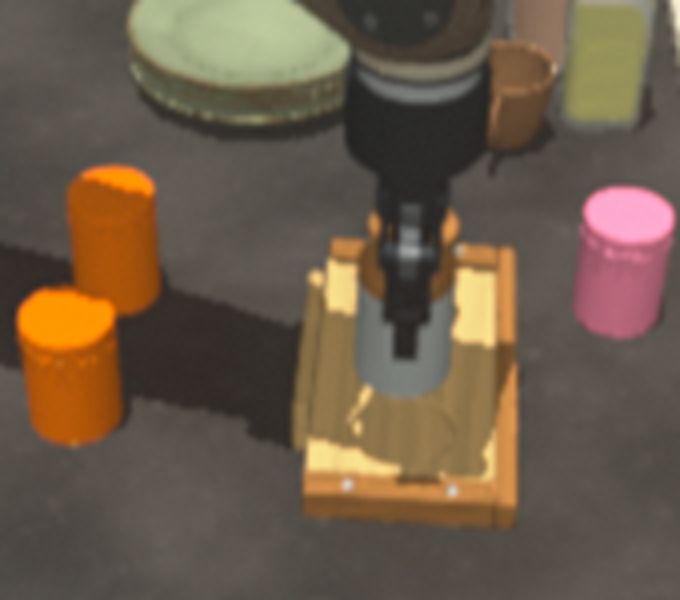

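The right tin reads 2.05 N (about 0.21 kg), so it's the lighter one. I'll set it back the same way.

```bash
python3 -m jog '[{"grip":0.6,"x":0,"y":0,"z":12,"rx":0,"ry":0,"rz":0},{"grip":0.6,"x":0,"y":0,"z":14,"rx":0,"ry":0,"rz":0},{"grip":0.6,"x":0,"y":0,"z":12,"rx":0,"ry":0,"rz":0},{"grip":0.6,"x":0,"y":0,"z":6,"rx":0,"ry":0,"rz":0},{"grip":0.6,"x":0,"y":0,"z":5,"rx":0,"ry":0,"rz":0},{"grip":0.6,"x":0,"y":0,"z":3,"rx":0,"ry":0,"rz":0},{"grip":0.6,"x":0,"y":0,"z":0,"rx":0,"ry":0,"rz":0},{"grip":0.6,"x":0,"y":0,"z":0,"rx":0,"ry":0,"rz":0}]'; python3 nav.py 0.627 -0.0577 0.209 88.25; python3 -m jog '[{"grip":0.6,"x":0,"y":0,"z":2,"rx":0,"ry":0,"rz":0},{"grip":0.6,"x":0,"y":0,"z":1,"rx":0,"ry":0,"rz":0},{"grip":0.6,"x":0,"y":0,"z":1,"rx":0,"ry":0,"rz":0},{"grip":0.6,"x":0,"y":0,"z":0,"rx":0,"ry":0,"rz":0},{"grip":0.6,"x":0,"y":0,"z":0,"rx":0,"ry":0,"rz":0}]'; python3 nav.py
```

```text
time: 17.77
eef_pos: [0.6271, -0.0579, 0.2158]
tcp_rot: [0.718, 0.696, 0.001, 0.001]
contact_force: [0.2, 0.4, -2.2]
opening: 0.644
t 17.77 pos [ 0.6271 -0.0579  0.2158] jaw yaw 88.24 zaxis [ 3.8e-03 -2.0e-04 -1.0e+00] F [ 0.17  0.44 -2.24] T [-0.017  0.004  0.01 ] open 0.644
rot first [ 0.22  0.   -0.01] then shift [ 0.2 -0.1  6.8] dist 7
time: 18.18
eef_pos: [0.6269, -0.0578, 0.2118]
tcp_rot: [0.718, 0.696, 0.001, 0.001]
contact_force: [0.3, -0.1, -1.6]
opening: 0.642
t 18.18 pos [ 0.6269 -0.0578  0.2118] jaw yaw 88.25 zaxis [ 3.6e-03 -2.0e-04 -1.0e+00] F [ 0.35 -0.05 -1.64] T [-0.009 -0.007  0.049] open 0.642
```

```bash
python3 -m jog '[{"grip":0.6,"x":0,"y":0,"z":1,"rx":0,"ry":0,"rz":0},{"grip":0.6,"x":0,"y":0,"z":1,"rx":0,"ry":0,"rz":0},{"grip":0.6,"x":0,"y":0,"z":0,"rx":0,"ry":0,"rz":0}]'; python3 nav.py;  python3 -m jog '[{"grip":0.6,"x":0,"y":0,"z":1,"rx":0,"ry":0,"rz":0},{"grip":0.6,"x":0,"y":0,"z":0,"rx":0,"ry":0,"rz":0},{"grip":0.6,"x":0,"y":0,"z":0,"rx":0,"ry":0,"rz":0}]'; python3 nav.py
```

```text
time: 18.43
eef_pos: [0.6268, -0.0578, 0.2094]
tcp_rot: [0.718, 0.696, 0.001, 0.001]
contact_force: [0.1, -0.5, -1.6]
opening: 0.642
t 18.43 pos [ 0.6268 -0.0578  0.2094] jaw yaw 88.24 zaxis [ 0.0031 -0.     -1.    ] F [ 0.08 -0.5  -1.58] T [ 0.042  0.075 -0.013] open 0.642
time: 18.68
eef_pos: [0.627, -0.0578, 0.2092]
tcp_rot: [0.718, 0.696, 0.001, 0.001]
contact_force: [-1.8, 0.8, 2.6]
opening: 0.646
t 18.68 pos [ 0.627  -0.0578  0.2092] jaw yaw 88.25 zaxis [ 3.4e-03 -1.0e-04 -1.0e+00] F [-1.78  0.76  2.6 ] T [0.078 0.354 0.012] open 0.646
```

Seated. I'll release it and go back above the left tin.

```bash
python3 -m jog '[{"grip":0.4,"x":0,"y":0,"z":0,"rx":0,"ry":0,"rz":0},{"grip":0.3,"x":0,"y":0,"z":0,"rx":0,"ry":0,"rz":0},{"grip":0.2,"x":0,"y":0,"z":0,"rx":0,"ry":0,"rz":0},{"grip":0,"x":0,"y":0,"z":0,"rx":0,"ry":0,"rz":0},{"grip":0,"x":0,"y":0,"z":0,"rx":0,"ry":0,"rz":0},{"grip":0,"x":0,"y":0,"z":-8,"rx":0,"ry":0,"rz":0},{"grip":0,"x":0,"y":0,"z":-25,"rx":0,"ry":0,"rz":0},{"grip":0,"x":0,"y":0,"z":-35,"rx":0,"ry":0,"rz":0}]' 30;  python3 nav.py
python3 -m jog '[{"grip":0,"x":0,"y":0,"z":-30,"rx":0,"ry":0,"rz":0},{"grip":0,"x":20,"y":0,"z":0,"rx":0,"ry":0,"rz":0},{"grip":0,"x":30,"y":1,"z":0,"rx":0,"ry":0,"rz":0},{"grip":0,"x":30,"y":1,"z":0,"rx":0,"ry":0,"rz":0},{"grip":0,"x":30,"y":1,"z":0,"rx":0,"ry":0,"rz":0},{"grip":0,"x":0,"y":0,"z":0,"rx":0,"ry":0,"rz":0},{"grip":0,"x":0,"y":0,"z":0,"rx":0,"ry":0,"rz":0},{"grip":0,"x":0,"y":0,"z":0,"rx":0,"ry":0,"rz":0}]';  python3 nav.py 0.6315 0.0515 0.209 88.25
python3 - <<'E'
from h import *
from plant import *
c=read_camera("wrist");cv2.imwrite("pics/w9.png",c["frame"][:,:,::-1])
c=read_camera("scene");cv2.imwrite("pics/sc9.png",cv2.resize(c["frame"][120:270,200:370,::-1],None,fx=4,fy=4,interpolation=cv2.INTER_CUBIC))
E
```

```text
time: 19.35
eef_pos: [0.6253, -0.0575, 0.2738]
tcp_rot: [0.718, 0.696, -0.001, -0.002]
contact_force: [-0.4, -0.3, -0.2]
opening: 0.998
t 19.35 pos [ 0.6253 -0.0575  0.2738] jaw yaw 88.24 zaxis [-0.0042  0.0019 -1.    ] F [-0.39 -0.33 -0.18] T [-0.029 -0.024  0.003] open 0.998
time: 20.02
eef_pos: [0.633, 0.0519, 0.3071]
tcp_rot: [0.718, 0.696, 0.001, 0.002]
contact_force: [0.2, -0.7, 0.3]
opening: 1.005
t 20.02 pos [0.633  0.0519 0.3071] jaw yaw 88.27 zaxis [ 4.e-03 -6.e-04 -1.e+00] F [ 0.23 -0.74  0.31] T [-0.006 -0.    -0.031] open 1.005
rot first [0.23 0.03 0.02] then shift [-0.5 -1.5 98.1] dist 98
```

View pics/w9.png

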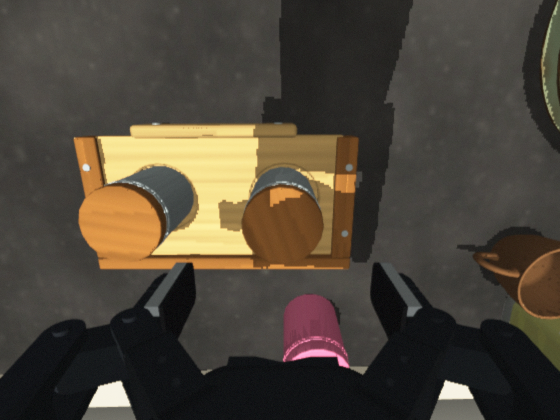

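View pics/sc9.png

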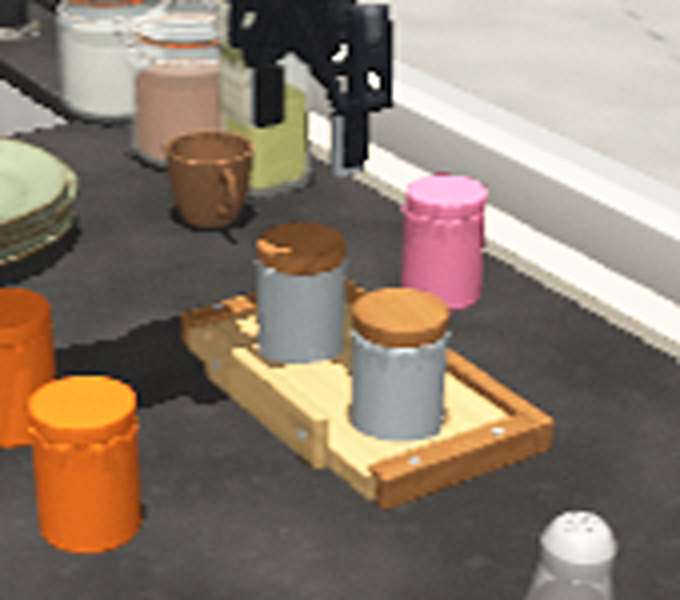

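Both tins are seated upright and the tray is home, with the left lid at (283,226) under the gripper. I'll grasp the left tin again.

```bash
python3 -m jog '[{"grip":0,"x":0,"y":-1.5,"z":25,"rx":0,"ry":0,"rz":0},{"grip":0,"x":0,"y":0,"z":30,"rx":0,"ry":0,"rz":0},{"grip":0,"x":0,"y":0,"z":25,"rx":0,"ry":0,"rz":0},{"grip":0,"x":0,"y":0,"z":17,"rx":0,"ry":0,"rz":0},{"grip":0,"x":0,"y":0,"z":0,"rx":0,"ry":0,"rz":0},{"grip":0,"x":0,"y":0,"z":0,"rx":0,"ry":0,"rz":0},{"grip":0,"x":0,"y":0,"z":0,"rx":0,"ry":0,"rz":0}]';  python3 nav.py 0.6315 0.0515 0.209 88.25
python3 -m jog '[{"grip":0.2,"x":0,"y":0,"z":0,"rx":0,"ry":0,"rz":0},{"grip":0.3,"x":0,"y":0,"z":0,"rx":0,"ry":0,"rz":0},{"grip":0.31,"x":0,"y":0,"z":0,"rx":0,"ry":0,"rz":0},{"grip":0.33,"x":0,"y":0,"z":0,"rx":0,"ry":0,"rz":0},{"grip":0.35,"x":0,"y":0,"z":0,"rx":0,"ry":0,"rz":0},{"grip":0.37,"x":0,"y":0,"z":0,"rx":0,"ry":0,"rz":0},{"grip":0.4,"x":0,"y":0,"z":0,"rx":0,"ry":0,"rz":0},{"grip":0.45,"x":0,"y":0,"z":0,"rx":0,"ry":0,"rz":0}]' 25; python3 nav.py; python3 -m jog '[{"grip":0.5,"x":0,"y":0,"z":0,"rx":0,"ry":0,"rz":0},{"grip":0.6,"x":0,"y":0,"z":0,"rx":0,"ry":0,"rz":0},{"grip":0.6,"x":0,"y":0,"z":0,"rx":0,"ry":0,"rz":0}]' 60; python3 nav.py;python3 -m jog '[{"grip":0.6,"x":0,"y":0,"z":-4,"rx":0,"ry":0,"rz":0},{"grip":0.6,"x":0,"y":0,"z":-8,"rx":0,"ry":0,"rz":0},{"grip":0.6,"x":0,"y":0,"z":-12,"rx":0,"ry":0,"rz":0},{"grip":0.6,"x":0,"y":0,"z":-20,"rx":0,"ry":0,"rz":0},{"grip":0.6,"x":0,"y":0,"z":-25,"rx":0,"ry":0,"rz":0},{"grip":0.6,"x":0,"y":0,"z":-25,"rx":0,"ry":0,"rz":0},{"grip":0.6,"x":0,"y":0,"z":-20,"rx":0,"ry":0,"rz":0},{"grip":0.6,"x":0,"y":0,"z":-16,"rx":0,"ry":0,"rz":0}]'; python3 -m jog '[{"grip":0.6,"x":0,"y":0,"z":-15,"rx":0,"ry":0,"rz":0},{"grip":0.6,"x":0,"y":0,"z":-5,"rx":0,"ry":0,"rz":0},{"grip":0.6,"x":0,"y":0,"z":0,"rx":0,"ry":0,"rz":0},{"grip":0.6,"x":0,"y":0,"z":0,"rx":0,"ry":0,"rz":0},{"grip":0.6,"x":0,"y":0,"z":0,"rx":0,"ry":0,"rz":0}]'; python3 nav.py 0.515 0.348 0.36 88.25
python3 - <<'E'
from h import *
from plant import *
for n in("wrist","side","scene"):
    c=read_camera(n);pickle.dump(c,open(n+"10.pkl","wb"));cv2.imwrite(f"pics/{n}10.png",c["frame"][:,:,::-1])
E
```

```text
time: 20.7
eef_pos: [0.6325, 0.0513, 0.2111]
tcp_rot: [0.718, 0.696, 0.002, 0.002]
contact_force: [0.1, -0.1, 0.1]
opening: 1.001
t 20.70 pos [0.6325 0.0513 0.2111] jaw yaw 88.19 zaxis [ 5.8e-03 -3.0e-04 -1.0e+00] F [ 0.14 -0.09  0.1 ] T [-0.005 -0.     0.026] open 1.001
rot first [ 0.33  0.01 -0.06] then shift [ 0.2 -1.   2.1] dist 2
time: 21.37
eef_pos: [0.6324, 0.0517, 0.2113]
tcp_rot: [0.718, 0.696, 0.001, 0.002]
contact_force: [-2.1, -2.7, 6.1]
opening: 0.663
t 21.37 pos [0.6324 0.0517 0.2113] jaw yaw 88.27 zaxis [ 0.0053 -0.0013 -1.    ] F [-2.05 -2.74  6.13] T [-0.495  0.265  0.026] open 0.663
time: 21.62
eef_pos: [0.6324, 0.0517, 0.2115]
tcp_rot: [0.718, 0.696, 0.001, 0.002]
contact_force: [-2.1, -2.2, 6.9]
opening: 0.648
t 21.62 pos [0.6324 0.0517 0.2115] jaw yaw 88.27 zaxis [ 0.0053 -0.0013 -1.    ] F [-2.11 -2.24  6.92] T [-0.462  0.279 -0.01 ] open 0.648
time: 22.28
eef_pos: [0.6313, 0.0524, 0.3422]
tcp_rot: [0.718, 0.696, 0.002, 0.002]
contact_force: [0.1, -0.5, -4.4]
opening: 0.646
time: 22.7
eef_pos: [0.6307, 0.0522, 0.3578]
tcp_rot: [0.718, 0.696, 0.0, 0.0]
contact_force: [-0.2, -0.1, -4.6]
opening: 0.652
t 22.70 pos [0.6307 0.0522 0.3578] jaw yaw 88.25 zaxis [ 3.e-04  2.e-04 -1.e+00] F [-0.23 -0.09 -4.57] T [0.007 0.033 0.017] open 0.652
rot first [ 0.02 -0.01 -0.  ] then shift [ 292.1 -124.7   -2.2] dist 318
```

View pics/wrist10.png

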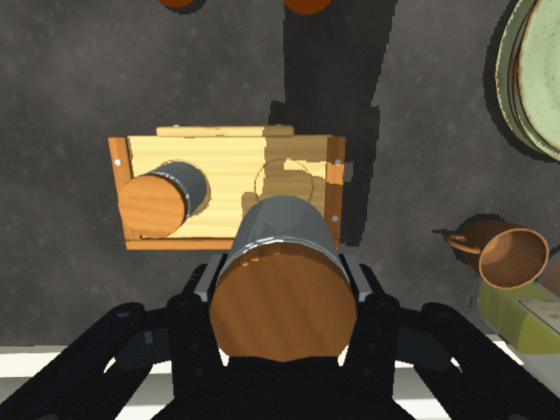

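View pics/side10.png

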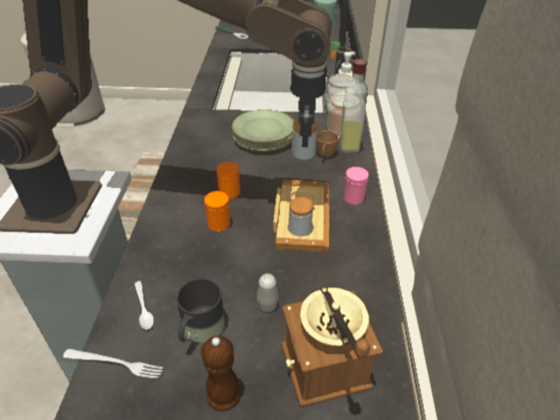

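View pics/scene10.png

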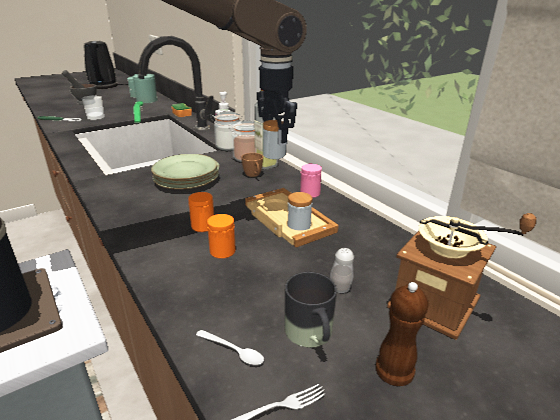

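```bash
python3 -m jog '[{"grip":0.6,"x":12,"y":-5,"z":0,"rx":0,"ry":0,"rz":0},{"grip":0.6,"x":20,"y":-10,"z":0,"rx":0,"ry":0,"rz":0},{"grip":0.6,"x":24,"y":-11,"z":0,"rx":0,"ry":0,"rz":0},{"grip":0.6,"x":24,"y":-11,"z":0,"rx":0,"ry":0,"rz":0},{"grip":0.6,"x":24,"y":-11,"z":0,"rx":0,"ry":0,"rz":0},{"grip":0.6,"x":24,"y":-11,"z":0,"rx":0,"ry":0,"rz":0},{"grip":0.6,"x":24,"y":-11,"z":0,"rx":0,"ry":0,"rz":0},{"grip":0.6,"x":24,"y":-11,"z":0,"rx":0,"ry":0,"rz":0}]' >/dev/null; python3 nav.py 0.515 0.348 0.36 88.25; python3 -m jog '[{"grip":0.6,"x":24,"y":-11,"z":0,"rx":0,"ry":0,"rz":0},{"grip":0.6,"x":22,"y":-10,"z":0,"rx":0,"ry":0,"rz":0},{"grip":0.6,"x":16,"y":-7,"z":0,"rx":0,"ry":0,"rz":0},{"grip":0.6,"x":8,"y":-3,"z":0,"rx":0,"ry":0,"rz":0},{"grip":0.6,"x":0,"y":0,"z":0,"rx":0,"ry":0,"rz":0},{"grip":0.6,"x":0,"y":0,"z":0,"rx":0,"ry":0,"rz":0},{"grip":0.6,"x":0,"y":0,"z":0,"rx":0,"ry":0,"rz":0}]' ; python3 nav.py 0.515 0.348 0.345 88.25
python3 - <<'E'
from h import *
from plant import *
for n in("wrist","side","scene"):
    c=read_camera(n);pickle.dump(c,open(n+"11.pkl","wb"));cv2.imwrite(f"pics/{n}11.png",c["frame"][:,:,::-1])
E
```

```text
t 23.52 pos [0.5545 0.2322 0.359 ] jaw yaw 88.25 zaxis [ 2.6e-03  2.0e-04 -1.0e+00] F [ 0.51 -0.04 -3.86] T [0.045 0.001 0.026] open 0.647
rot first [ 0.15 -0.02  0.  ] then shift [114.5 -43.   -1. ] dist 122
time: 24.1
eef_pos: [0.5272, 0.3008, 0.3591]
tcp_rot: [0.718, 0.696, 0.001, 0.001]
contact_force: [0.5, -0.0, -4.2]
opening: 0.649
t 24.10 pos [0.5272 0.3008 0.3591] jaw yaw 88.21 zaxis [ 3.5e-03 -7.0e-04 -1.0e+00] F [ 0.52 -0.   -4.15] T [-0.011 -0.039  0.009] open 0.649
rot first [ 0.2   0.04 -0.04] then shift [ 46.8 -13.6  14.1] dist 51
```

View pics/wrist11.png

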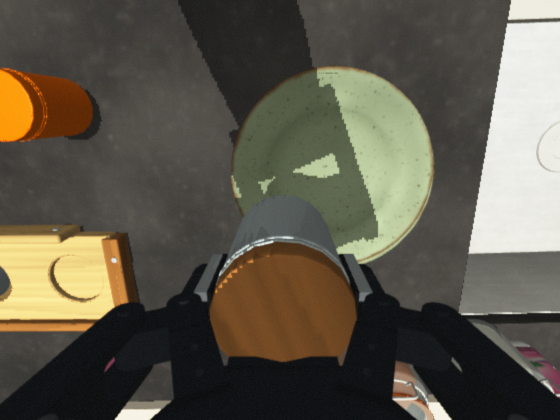

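View pics/side11.png

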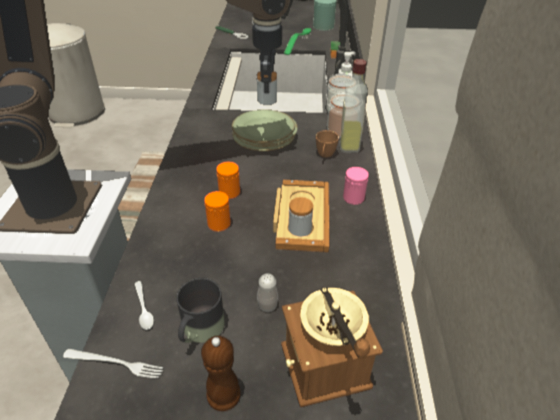

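Wrist view shows the rim of the top plate: left about 232, right about 434, top about 67 px, with the tin hanging to its lower left.

Run:
```python
from h import *
c=pickle.load(open("wrist11.pkl","rb"))
# hand-read rim points, lifted to rim plane, circle LSQ
P=np.array([ray(c,p,.050)[:2] for p in[(232,175),(247,122),(283,84),(335,67),(385,82),(420,122),(434,168),(425,210),(400,242),(365,264)]])
A=np.c_[2*P,np.ones(len(P))];s=np.linalg.lstsq(A,(P**2).sum(1),rcond=None)[0]
print(s[:2],np.sqrt(s[2]+s[0]**2+s[1]**2))
```

```text
[0.51294768 0.34709219] 0.09465209132768677
```

```bash
python3 -m jog '[{"grip":0.6,"x":10,"y":-3,"z":3,"rx":0,"ry":0,"rz":0},{"grip":0.6,"x":14,"y":-4,"z":5,"rx":0,"ry":0,"rz":0},{"grip":0.6,"x":13,"y":-4,"z":4,"rx":0,"ry":0,"rz":0},{"grip":0.6,"x":8.5,"y":-2.5,"z":2,"rx":0,"ry":0,"rz":0},{"grip":0.6,"x":0,"y":0,"z":0,"rx":0,"ry":0,"rz":0},{"grip":0.6,"x":0,"y":0,"z":0,"rx":0,"ry":0,"rz":0},{"grip":0.6,"x":0,"y":0,"z":0,"rx":0,"ry":0,"rz":0},{"grip":0.6,"x":0,"y":0,"z":0,"rx":0,"ry":0,"rz":0}]' >/dev/null; python3 -m jog '[{"grip":0.6,"x":0,"y":0,"z":0,"rx":0,"ry":0,"rz":0},{"grip":0.6,"x":0,"y":0,"z":0,"rx":0,"ry":0,"rz":0},{"grip":0.6,"x":0,"y":0,"z":0,"rx":0,"ry":0,"rz":0},{"grip":0.6,"x":0,"y":0,"z":0,"rx":0,"ry":0,"rz":0}]' ; python3 nav.py 0.515 0.347 0.345 88.25
python3 - <<'E'
from h import *
from plant import *
for n in("wrist","side","scene"):
    c=read_camera(n);pickle.dump(c,open(n+"12.pkl","wb"));cv2.imwrite(f"pics/{n}12.png",c["frame"][:,:,::-1])
    if n!="wrist":cv2.imwrite(f"pics/{n}12c.png",cv2.resize(c["frame"][60:260,120:360,::-1],None,fx=3,fy=3,interpolation=cv2.INTER_CUBIC))
E
```

```text
time: 25.25
eef_pos: [0.5149, 0.347, 0.3454]
tcp_rot: [0.718, 0.696, 0.001, 0.001]
contact_force: [-0.6, 0.9, -3.7]
opening: 0.649
t 25.25 pos [0.5149 0.347  0.3454] jaw yaw 88.22 zaxis [ 0.0037 -0.     -1.    ] F [-0.59  0.94 -3.74] T [ 0.013  0.003 -0.017] open 0.649
rot first [ 0.21 -0.   -0.03] then shift [-0.   0.1  0.4] dist 0
```

View pics/scene12c.png

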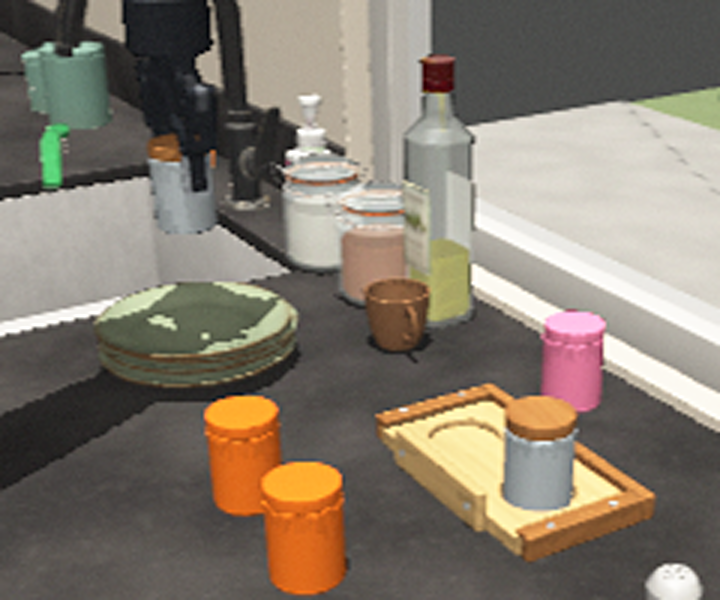

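View pics/side12c.png

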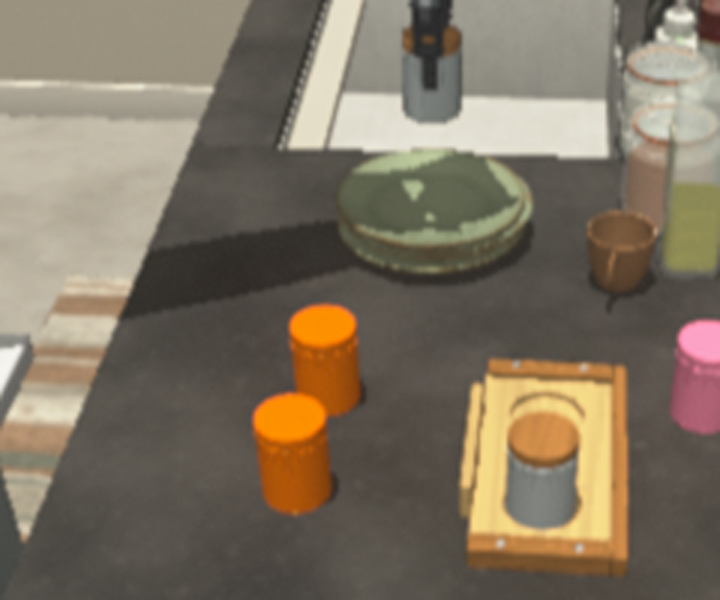

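View pics/wrist12.png

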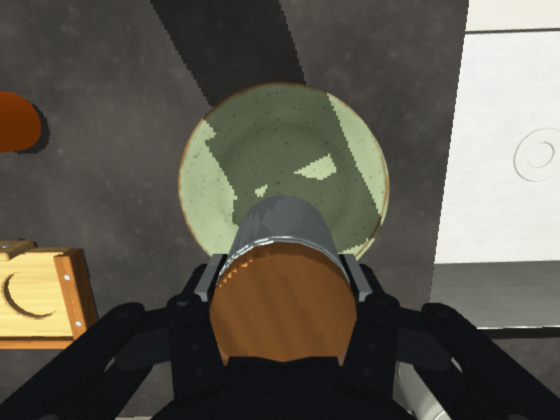

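Run:
```python
from h import *
s=pickle.load(open("scene12.pkl","rb"));d=pickle.load(open("side12.pkl","rb"))
a=(185/3+120-.3,222/3+60-.3);b=(432/3+120-.3,111/3+60-.3)
for z in(.13,.14,.15):print(z,ray(s,a,z).round(4),ray(d,b,z).round(4))
P=[c["intrinsics"]@np.c_[c["R"],c["t"]] for c in(s,d)]
X=cv2.triangulatePoints(P[0],P[1],np.array(a),np.array(b));print((X[:3]/X[3]).ravel())
from plant import get_state
print(get_state()["dq"].round(4))
```

```text
0.13 [0.5252 0.3846 0.13  ] [0.5118 0.3662 0.13  ]
0.14 [0.5145 0.3562 0.14  ] [0.5133 0.3473 0.14  ]
0.15 [0.5038 0.3278 0.15  ] [0.5148 0.3283 0.15  ]
[0.51270254 0.34913483 0.14061795]
[ 0.0013 -0.0009  0.0003  0.0002 -0.0015  0.    ]
```

The tin's underside triangulates to (0.513, 0.349, 0.141), about 91 mm above the plates and within a few mm of their centre at (0.513, 0.347). It's upright and still, so I'll hand in.

```bash
python3 -c "
from plant import *
sign_off()"; python3 nav.py
```

```text
the job is handed in; nothing more can be done
the job is handed in; nothing more can be done
```

The job is done and handed in at about 25.4 s: the gripper is holding the left tin, the heavier one, over the middle of the plate stack.

- **Tray:** I pushed it home against the stop, where the force rose to about 22 N. The last images still show it flush with the stop and rails.
- **Weights:** I lifted the left tin first at 4.4 N (about 0.45 kg), set it back in its pocket and let go. The right tin then read 2.05 N (about 0.21 kg), so I put it back in its own pocket and let go.
- **Final hold:** The left tin's underside triangulated to (0.513, 0.349, 0.141) m, about 91 mm above the plates. Their centre measured (0.513, 0.347) m. The tool was within about 0.2° of vertical and the joints were at rest.
- **Right tin and bystanders:** The last views show the right tin upright in its pocket. The cup looked undisturbed, and the mug and salt shaker looked so in earlier views; none of them was touched.
- **Disagreements:** None of the checks failed. Two readings disagreed slightly:
  - The scene and side views differed by up to about 9 mm in y for the tin's position, and by up to about 4 mm earlier for the lids.
  - The last single weight reading on the held tin was 3.7 N instead of 4.4 N, which fits the sensor noise of about 0.4 N.

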